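# Build the sieve stack on the shaker

## Robot

A 6-joint arm with a two-finger parallel gripper is mounted at the origin on the work surface. World frame = base frame: x ahead of the robot, y to its left, z up, the work surface at z = 0. Lengths are in m, angles in degrees, forces in N, time in s.
With the tool pointing down it reaches from about 0.325 to 0.9 m from the base axis. Payload 6.1 kg.
Tool frame: the origin (TCP) lies at the very end of the fingers, on their centre line; the grasp point (between the pads) lies 19 mm behind it; z points along the fingers, x is the direction in which the jaws open and shut, and the axes are right-handed (so a half turn about z gives the same grasp; the last joint's range is limited). The gripper opens to 85 mm and grips with 20 to 120 N. Pads are 22 mm wide; open, the fingers measure 114 mm over their backs; the gripper's body (76 mm by 85 mm) begins 54 mm behind the grasp point. The pads swing forward as they close: fully open they stand 13 mm farther back than shut.
Start: joints at [65.827, 12.628, 87.462, -0, 79.91, -7.225], TCP at [0.182, 0.598, 0.231] pointing down, gripper open.
Joint ranges: [-170.65, 170.65], [-52.31, 119.04], [5.05, 147.46], [-71.25, 251.25], [11.57, 151.72], [-153.62, 153.62]. Speed limits (degrees/s): [147.25, 147.25, 172.46, 180, 180, 180].

## Interface

Orientations are given as a 3x3 rotation matrix whose columns are the frame's x, y, z axes.
In Python, from rig import manip, viewer gives the robot as it stands. The module is installed in compiled form; this text tells all that it offers.
- The arm moves only by the tool drive_tool, never from a script. Its arguments are lists of equal length, an entry for each row: "slide": the shift along the tool's x, y, z in units of 0.25 m (1.0 is 0.25 m), a list of three; "rotation": the turn, a rotation vector about the tool's x, y, z in units of 2 pi rad (1.0 is 2 pi rad), a list of three; "hand": the closure, from 0 (fully open) to 1 (shut). In form: {"slide": [[x, y, z], ...], "rotation": [[wx, wy, wz], ...], "hand": [hand, ...]}. A call has 1 to 20 rows; each row is the pose to reach, as a shift and turn from the pose commanded when the call began, along the tool's axes at that moment, turning the shorter way round; what a row does not reach only later rows make up. A row lasts 1/12 s, in which the tool goes at most 41.7 mm and 7.16 degrees, less where a joint would pass 70% of its speed; a pose out of reach is approached as far as the arm can. A call with a number of a shift or a turn outside -1 to 1 is refused whole. A call with a gripper value outside its range is refused whole. The fingers move at their own pace and stop on an object; "force" is the grip in N (left out, the last holds). Time passes only in rows, so rows that repeat a pose let the fingers close. It gives the time, the measured TCP pose, the force and the opening at its end, in the units of the state.
- manip.sense(): the state, without advancing time (a new reading comes with each control period).
- viewer.snapshot(name): name is "side" or "top"; returns a dict with "frame" (480x640x3 uint8, red, green, blue), "range_z" (480x640 float32, m along the optical axis (not along the pixel's ray), 0 where there is no reading), "vertical_fov" (degrees; the focal length in pixels is half the picture's height over the tangent of half this angle, whatever the lens; pixels are square), "cx", "cy" (the principal point, pixels), "k1" (the pictures are not rectified: a ray, as slopes to the right and down, at radius r is drawn at 1 + k1 r^2 times it, then the intrinsics apply), "cam_to_world" (4x4, takes a point from camera to world coordinates). Camera axes: x right, y up, looking along -z (the intrinsics and any distortion apply to the point x, -y, -z); pixel columns grow to the right and rows downward; lengths in m; the calibration is good to about 2 mm. A picture is of the moment at which its call begins.
- manip.close_job(): hands the job in, once; it reports no verdict.
The state is a dict: "time_s": time; "joint_pos": joint angles; "qvel": joint speeds; "joint_torque": joint torques, N m; "tool_pos": TCP position; "orientation": TCP orientation; "ft_force": force on the tool from outside, world axes, zero at the start; "wrist_torque": the same for the moment, N m; "grip_width": opening from 0.0 (shut) to 1.0 (fully open).
Only numpy, scipy, OpenCV 4.12 (cv2) and the standard library are available. Lean on these libraries where they do the work, as an engineer would, in place of code of your own. Each camera call takes 0.05 s, during which the arm holds its last target.

## Task

Build up the small steel sieve set on the sieve shaker, ready for sifting pigment: first the receiving pan in the middle of the shaker's round seat, then the fine sieve on the pan, the coarse sieve on the fine one, and the lid on top, each sitting level and fully down in the rim of the one below. Do not knock over the glass jar or the white bowl that stand among them.

Things in the scene. Friction and masses are not known exactly. Their poses are not given: they have to be found in the camera images.
- pan_mid (a point): Receiving pan: a plain round steel cup with a solid bright floor, no mesh and no skirt below; 60 mm outside, 55 mm inside diameter, 36 mm high, about 90 g, open side up. The point is on its axis, half-way up (18 mm above its underside); z is up. Grip it across the diameter.
- fine_mid (a point): Fine sieve, the shallower one, its mesh dense, like a solid dark grey floor. Frame 60 mm outside, 55 inside, 30 high; under it a skirt 10 mm long, 51 mm wide tapering to 47 at the foot. About 85 g. Point: on the axis, 20 mm above the foot; z up. Seated, the skirt is inside the rim below and the frame rests on that rim (equally wide, so grip high, finger tips above the frame's lower edge).
- coarse_mid (a point): Coarse sieve, the deeper one, its mesh open: thick bright wires 10.5 mm apart, the table shows through. Frame 60 mm outside, 55 inside, 40 high; under it a skirt 10 mm long, 51 mm wide tapering to 47 at the foot. About 100 g. Point: on the axis, 25 mm above the foot; z up. It seats and is gripped like the fine sieve: high on the frame.
- lid_grip (a point): Lid: a steel disc 60 mm wide, 3 mm thick, on a plug 8 mm deep (51 tapering to 47 mm) and with an upright black knob 18 mm in diameter, 30 mm tall; about 70 g. Point: on the knob's axis, 9 mm below its top, 32 mm above the plug's foot, 21 mm above the disc's top; z up. Grip the knob, finger tips above the disc. Seated, the plug is inside the rim below and the disc rests on it.
- shaker_seat (a point): Sieve shaker, fixed: a low white square housing, 160 by 160 mm, with a round aluminium platform and on it a black round seat 82 mm across inside a lip 3 mm high, 5 mm wide. The point is the centre of the seat's surface, 54 mm above the table; z up. It stands to the left or right; on the other side is a flat scale with a rectangular steel plate, not used.
- jar_mid (a point): Closed glass jar of dark green pigment with a metal lid, 60 mm in diameter, 95 mm high, 260 g, standing among the sieve parts. The point is on its axis, half-way up.
- bowl_mid (a point): Empty white ceramic bowl, 82 mm across the rim, 40 mm high, standing among the sieve parts. The point is on its axis, half-way up.
Mind the look-alikes: they are no part of the job. What is shaped like the part that bears lid_grip but brown is not meant. Leave any orange look-alike of the part that bears fine_mid alone.

How it is judged:
By the outcome, as a careful person would: the job done as asked, in the order asked, and still so for the second after the job is handed in, with the robot touching nothing.
It also fails if it takes over 122 s, if anything falls off the work surface, if the arm or the gripper's body presses on something with over 40 N, if the wrist force passes 120 N, or if a joint passes its speed limit or range.

## Working session

There is one attempt and no reset: what is moved stays moved. The work goes in short steps, Python scripts to look and compute and a tool call to move; the robot and the scene stay as the last step left them, time stands still between calls to the robot, and variables do not carry over. Pictures are saved under pics/ and viewed, and the job is handed in when it is done.

Besides the shell and the picture viewer there is one more tool, called after "Call:" by a JSON object that holds its "api" and its "payload". drive_tool: Moves the arm, as the interface text tells. Its arguments: {"type":"object","properties":{"slide":{"type":"array","items":{"type":"array","items":{"type":"number","minimum":-1,"maximum":1}}},"rotation":{"type":"array","items":{"type":"array","items":{"type":"number","minimum":-1,"maximum":1}}},"hand":{"type":"array","items":{"type":"number"}},"force":{"type":"number"}},"required":["slide","rotation","hand"]}

```bash
mkdir -p pics; ls; cat > h.py <<'E'
import numpy as np, cv2
from rig import manip, viewer
def snap(n,f=None):
    s=viewer.snapshot(n)
    if f: cv2.imwrite('pics/'+f,cv2.cvtColor(s['frame'],cv2.COLOR_RGB2BGR))
    return s
def K(s):
    f=240/np.tan(np.radians(s['vertical_fov'])/2)
    return np.array([[f,0,s['cx']],[0,f,s['cy']],[0,0,1]])
def slopes(s,uv):
    uv=np.atleast_2d(np.array(uv,float)); k=K(s)
    d=(uv-[k[0,2],k[1,2]])/k[0,0]; p=d.copy()
    for _ in range(20): p=d/(1+s['k1']*(p**2).sum(1,keepdims=True))
    return p
def ray(s,uv):
    p=slopes(s,uv); T=s['cam_to_world']
    d=np.c_[p[:,0],-p[:,1],-np.ones(len(p))]@T[:3,:3].T
    return T[:3,3],d
def onplane(s,uv,z):
    o,d=ray(s,uv); return o+d*((z-o[2])/d[:,2])[:,None]
def proj(s,P):
    T=s['cam_to_world']; q=(np.atleast_2d(P)-T[:3,3])@T[:3,:3]
    p=np.c_[q[:,0],-q[:,1]]/-q[:,2:3]; p=p*(1+s['k1']*(p**2).sum(1,keepdims=True)); k=K(s)
    return p*k[0,0]+[k[0,2],k[1,2]]
def cloud(s):
    v,u=np.mgrid[0:480,0:640]; uv=np.c_[u.ravel(),v.ravel()]
    o,d=ray(s,uv); z=s['range_z'].ravel()
    return (o+d*z[:,None]).reshape(480,640,3), s['range_z']>0
E
python3 - <<'E'
from h import *
for n in('side','top'):
    s=snap(n,n+'0.png'); print(n,{k:v for k,v in s.items() if k not in('frame','range_z')})
print(manip.sense())
E
```

```text
pics
side {'vertical_fov': 46.22072854873695, 'cx': 323.292273437273, 'cy': 230.10276733912906, 'k1': -0.013170004638624387, 'cam_to_world': array([[-0.96799445,  0.16580215, -0.18840486,  0.35920026],
       [-0.25074908, -0.67053484,  0.69821768,  0.81956517],
       [-0.01056603,  0.72311319,  0.69064874,  0.87406044],
       [ 0.        ,  0.        ,  0.        ,  1.        ]])}
top {'vertical_fov': 51.12453305089524, 'cx': 325.1038130734801, 'cy': 240.76912223926792, 'k1': -0.09326808311036733, 'cam_to_world': array([[-0.0116029 ,  0.98073775, -0.19498419,  0.38498081],
       [-0.9997781 , -0.01480702, -0.01498315, -0.00577702],
       [-0.01758168,  0.19476708,  0.98069193,  1.09214185],
       [ 0.        ,  0.        ,  0.        ,  1.        ]])}
{'time_s': 0.1, 'joint_pos': array([ 6.58270464e+01,  1.26717778e+01,  8.75197618e+01, -4.57908246e-04,
        7.99115847e+01, -7.22565072e+00]), 'qvel': array([-0.03272668, -0.06822888, -0.16113342, -0.06329975, -0.03967104,
       -0.08583361]), 'joint_torque': array([ 1.09642475e-03, -4.98251903e+01, -3.90544045e+01, -3.81110362e-05,
        5.85568268e-03,  1.32308355e-05]), 'tool_pos': array([0.18196551, 0.59734187, 0.23029215]), 'orientation': array([[ 2.91490033e-01,  9.56573587e-01, -7.29849808e-04],
       [ 9.56572198e-01, -2.91490865e-01, -1.64525703e-03],
       [-1.78655397e-03, -2.18578010e-04, -9.99998380e-01]]), 'ft_force': array([ 0.22780471,  0.43335639, -0.0759895 ]), 'wrist_torque': array([-0.00037145, -0.0723726 , -0.05739089]), 'grip_width': 0.9967362338354183}
```

View pics/top0.png

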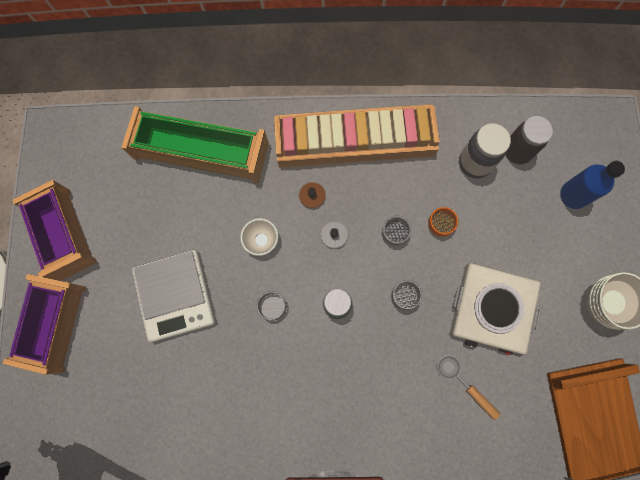

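View pics/side0.png

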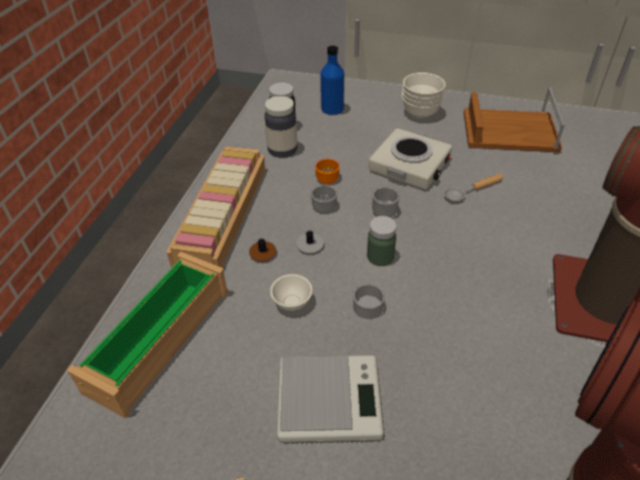

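Top view candidates: pan (273,306); sieves (397,231) and (406,296), with the orange look-alike at (444,222); lid (335,235), with the brown look-alike at (312,195); jar (338,303); bowl (259,237); shaker (498,308). I'll check these in a close crop.

```bash
python3 - <<'E'
import cv2,numpy as np
a=cv2.imread('pics/top0.png')[170:340,225:475]; b=cv2.imread('pics/side0.png')[140:330,230:430]
a=cv2.resize(a,None,fx=3.2,fy=3.2,interpolation=cv2.INTER_CUBIC); cv2.imwrite('pics/tc0.png',a)
cv2.imwrite('pics/sc0.png',cv2.resize(b,None,fx=3,fy=3,interpolation=cv2.INTER_CUBIC))
E
```

```text
(no output)
```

View pics/tc0.png

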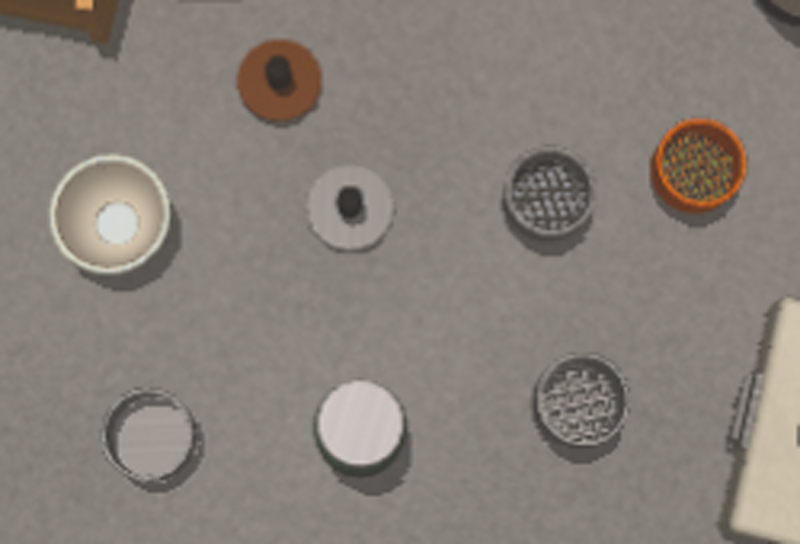

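View pics/sc0.png

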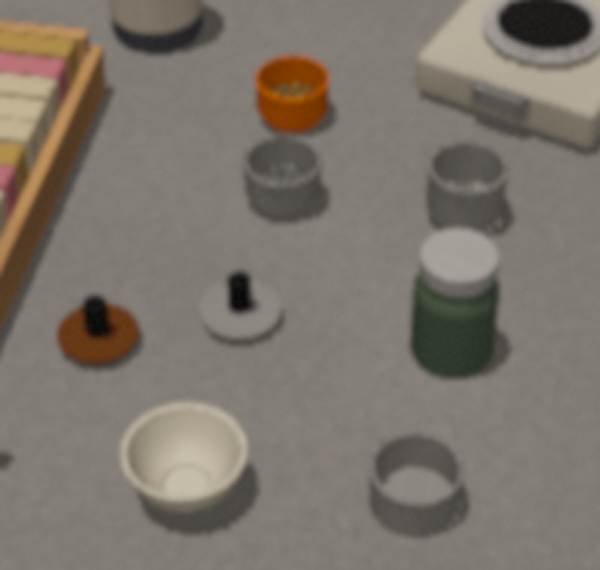

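The crop confirms the pan, the steel lid and the look-alikes. I'll tell the two sieves apart by rim height (40 mm or 50 mm) using depth.

```bash
cat >> h.py <<'E'
def circ(xy):
    A=np.c_[2*xy,np.ones(len(xy))]; w=np.ones(len(xy))
    for _ in range(5):
        c=np.linalg.lstsq(A*w[:,None],(xy**2).sum(1)*w,rcond=None)[0]; r=np.sqrt(c[2]+c[:2]@c[:2])
        e=np.hypot(*(xy-c[:2]).T)-r; w=1/(1+(e/.002)**2)
    return c[:2],r,np.std(e)
E
python3 - <<'E'
from h import *
t=viewer.snapshot('top'); sd=viewer.snapshot('side')
P,ok=cloud(t); Q,ok2=cloud(sd)
tab=P[380:400,280:400][ok[380:400,280:400]]; print('table',np.median(tab[:,2]),np.std(tab[:,2]))
pts={'pan':(273,306,.036),'A':(397,231,.04),'B':(406,296,.05),'lid':(335,235,.011),'jar':(338,303,.095),'bowl':(259,237,.04),'seat':(498,308,.054),'brown':(312,195,.011),'orange':(444,222,.04)}
for n,(u,v,z) in pts.items():
    c=onplane(t,[(u,v)],z)[0]
    for nm,C,o in(('top',P,ok),('side',Q,ok2)):
        m=o&(np.hypot(C[...,0]-c[0],C[...,1]-c[1])<.055)
        p=C[m]; zz=p[:,2]; hi=np.percentile(zz[zz>.006],[50,90,97,99.5]) if (zz>.006).any() else 0
        # top rim pts
        out=''
        if n not in('lid','seat','brown'):
            q=p[zz>hi[2]-.004]; cc,r,e=circ(q[:,:2]); out=(cc.round(4),r.round(4),e.round(4),len(q))
        print(n,nm,c.round(3),np.round(hi,4),out)
E
```

```text
table -0.0005353304916324575 0.002034812989911176
pan top [0.457 0.121 0.036] [0.0337 0.0369 0.0385 0.0399] (array([0.4587, 0.1264]), np.float64(0.0292), np.float64(0.0009), 92)
pan side [0.457 0.121 0.036] [0.0242 0.0362 0.0376 0.0386] (array([0.4573, 0.1289]), np.float64(0.0287), np.float64(0.0014), 155)
A top [ 0.613 -0.144  0.04 ] [0.0128 0.039  0.0406 0.0424] (array([ 0.6176, -0.1436]), np.float64(0.0283), np.float64(0.0011), 111)
A side [ 0.613 -0.144  0.04 ] [0.0254 0.0397 0.0413 0.0428] (array([ 0.6157, -0.1421]), np.float64(0.0286), np.float64(0.0017), 117)
B top [ 0.473 -0.156  0.05 ] [0.0204 0.0504 0.0519 0.0539] (array([ 0.4762, -0.1578]), np.float64(0.0289), np.float64(0.001), 104)
B side [ 0.473 -0.156  0.05 ] [0.0332 0.0493 0.0515 0.0531] (array([ 0.4749, -0.1559]), np.float64(0.0292), np.float64(0.0019), 107)
lid top [ 0.613 -0.011  0.011] [0.011  0.0335 0.0407 0.0425] 
lid side [ 0.613 -0.011  0.011] [0.012  0.0365 0.042  0.044 ] 
jar top [ 0.457 -0.015  0.095] [0.0938 0.0966 0.0978 0.099 ] (array([ 0.4597, -0.0136]), np.float64(0.0188), np.float64(0.0062), 348)
jar 
[... 214 characters left out ...]
, np.float64(0.0384), np.float64(0.0014), 191)
bowl side [0.605 0.152 0.04 ] [0.0266 0.0402 0.0417 0.043 ] (array([0.6049, 0.1548]), np.float64(0.0384), np.float64(0.0015), 233)
seat top [ 0.444 -0.346  0.054] [0.0538 0.057  0.0583 0.0596] 
seat side [ 0.444 -0.346  0.054] [0.0546 0.0575 0.059  0.0605] 
brown top [0.705 0.039 0.011] [0.0109 0.0335 0.0412 0.0428] 
brown side [0.705 0.039 0.011] [0.0121 0.0369 0.0418 0.043 ] 
orange top [ 0.632 -0.247  0.04 ] [0.0137 0.0387 0.0414 0.0431] (array([ 0.6362, -0.2462]), np.float64(0.0291), np.float64(0.001), 107)
orange side [ 0.632 -0.247  0.04 ] [0.0261 0.0395 0.0417 0.0432] (array([ 0.6343, -0.2442]), np.float64(0.0289), np.float64(0.0019), 80)
```

Sieve A at (397,231) is 40 mm high, so it's the fine one. B at (406,296) is 50 mm, so it's the coarse one. Next I'll measure the seat and the lid.

```bash
python3 - <<'E'
from h import *
for nm in('top','side'):
    s=viewer.snapshot(nm); P,ok=cloud(s)
    g=cv2.cvtColor(s['frame'],cv2.COLOR_RGB2GRAY)
    D=lambda c:np.hypot(P[...,0]-c[0],P[...,1]-c[1])
    c=(.444,-.346)
    m=ok&(D(c)<.05)&(P[...,2]>.0562); print(nm,'lip',m.sum(),circ(P[m][:,:2]))
    m=((g<50)&ok&(D(c)<.05)).astype(np.uint8); n,l,st,ce=cv2.connectedComponentsWithStats(m); i=1+np.argmax(st[1:,4])
    ct=max(cv2.findContours((l==i).astype(np.uint8),0,1)[0],key=len)[:,0]; print(' black',st[i],circ(onplane(s,ct,.054)[:,:2]))
    c=(.613,-.011)
    m=ok&(D(c)<.045)&(P[...,2]>.006)&(P[...,2]<.016)
    h=cv2.convexHull(P[m][:,:2].astype(np.float32))[:,0]; print(' disc',m.sum(),circ(h.astype(float)))
    m=ok&(D(c)<.045)&(P[...,2]>.037); print(' knob top',m.sum(),P[m].mean(0))
    # bright disc mask contour
    for n,c,z in(('pan',(.458,.1276),.036),('fine',(.6167,-.143),.04),('coarse',(.4755,-.157),.05)):
        m=(ok&(D(c)<.05)&(P[...,2]>z-.004)); h=cv2.convexHull(P[m][:,:2].astype(np.float32))[:,0]; print(' ',n,circ(h.astype(float)),cv2.minEnclosingCircle(h))
E
```

```text
top lip 339 (array([ 0.44502366, -0.34832593]), np.float64(0.041145843037864116), np.float64(0.010926508600157446))
 black [513 314   3   3   4] (array([ 0.42831006, -0.37931164]), np.float64(0.002811953973381772), np.float64(0.0010344997778290183))
 disc 483 (array([ 0.61481305, -0.00945898]), np.float64(0.0292898274535403), np.float64(0.001927543326604475))
 knob top 49 [ 0.61425387 -0.00950772  0.04025973]
  pan (array([0.45889585, 0.12653265]), np.float64(0.03027132780929599), np.float64(0.0003564172738030439)) ((0.4588593542575836, 0.12670598924160004), 0.030756473541259766)
  fine (array([ 0.61763866, -0.14341765]), np.float64(0.02972549638272813), np.float64(0.0005497167522617367)) ((0.6174057126045227, -0.14268073439598083), 0.030678562819957733)
  coarse (array([ 0.47644323, -0.15783673]), np.float64(0.030339165442760083), np.float64(0.00038487999731896225)) ((0.47652608156204224, -0.1581433266401291), 0.03088751621544361)
side lip 240 (array([ 0.44404161, -0.34601547]), np.float64(0.0401586928892545), np.float64(0.011316215047618304))
 black [397 140  29  15 347] (array([ 0.44486694, -0.35267452]), np.float64(0.03232851256370397), np.float64(0.0017531053847587828))
 disc 351 (array([ 0.61353298, -0.00700803]), np.float64(0.029844810643464562), np.float64(0.0006183512112967893))
 knob top 45 [ 0.61258516 -0.00517274  0.04075875]
  pan (array([0.45788811, 0.12798139]), np.float64(0.0309041198550499), np.float64(0.0009782232131464817)) ((0.4585197865962982, 0.12905701994895935), 0.03311227262020111)
  fine (array([ 0.61609323, -0.14229577]), np.float64(0.030671117059111033), np.float64(0.0012276213770861192)) ((0.6164095401763916, -0.14163711667060852), 0.03328587859869003)
  coarse (array([ 0.47538589, -0.15646578]), np.float64(0.03095510225239322), np.float64(0.0008689951906220272)) ((0.47510331869125366, -0.15619660913944244), 0.03240172192454338)
```

Call:
{"api": "drive_tool", "payload": {"slide": [[0,0,0],[0,0,0],[0,0,0],[0,0,0]], "rotation": [[0,0,-0.0471],[0,0,-0.0471],[0,0,-0.0471],[0,0,-0.0471]], "hand": [0,0,0,0], "force": 40}}

```text
time_s: 0.63
tool_pos: [0.1822, 0.5978, 0.2312]
orientation: [[-0.002, 1.0, -0.0], [1.0, 0.002, -0.0], [-0.0, -0.0, -1.0]]
ft_force: [-1.2, 0.3, 0.2]
grip_width: 0.996
```

Call:
{"api": "drive_tool", "payload": {"slide": [[-1,0.6,0],[-1,0.6,0],[-1,0.6,0],[-1,0.6,0],[-1,0.6,0],[-1,0.6,0],[-1,0.6,0],[-1,0.6,0],[-1,0.6,0]], "rotation": [[0,0,0],[0,0,0],[0,0,0],[0,0,0],[0,0,0],[0,0,0],[0,0,0],[0,0,0],[0,0,0]], "hand": [0,0,0,0,0,0,0,0,0]}}

```text
time_s: 1.38
tool_pos: [0.3336, 0.3462, 0.2316]
orientation: [[0.006, 1.0, 0.001], [1.0, -0.006, 0.001], [0.001, 0.001, -1.0]]
ft_force: [-0.5, 0.9, 0.1]
grip_width: 0.999
```

Call:
{"api": "drive_tool", "payload": {"slide": [[-0.882,0.505,0.4],[-0.882,0.505,0.4],[-0.882,0.505,0.4],[-0.882,0.505,0.4],[-0.882,0.505,0.4],[-0.882,0.505,0.4],[-0.882,0.505,0.4],[-0.882,0.505,0.4],[-0.882,0.505,0.4]], "rotation": [[0,0,0],[0,0,0],[0,0,0],[0,0,0],[0,0,0],[0,0,0],[0,0,0],[0,0,0],[0,0,0]], "hand": [0,0,0,0,0,0,0,0,0]}}

```text
time_s: 2.13
tool_pos: [0.4583, 0.1277, 0.1306]
orientation: [[0.002, 1.0, -0.002], [1.0, -0.002, 0.0], [0.0, -0.002, -1.0]]
ft_force: [-0.5, 0.3, -0.4]
grip_width: 1.003
```

```bash
python3 - <<'E'
from h import *
print(manip.sense()['tool_pos'],manip.sense()['joint_pos'].round(1))
for nm,c0 in(('top',(498,308)),('side',(412,149))):
    s=snap(nm,nm+'1.png'); g=cv2.cvtColor(s['frame'],cv2.COLOR_RGB2GRAY)
    for th in(40,60,80):
        m=(g<th).astype(np.uint8); n,l,st,ce=cv2.connectedComponentsWithStats(m); i=l[c0[1],c0[0]]
        if i==0: continue
        ct=max(cv2.findContours((l==i).astype(np.uint8),0,1)[0],key=len)[:,0]; print(nm,th,st[i],circ(onplane(s,ct,.055)[:,:2]))
    # outer aluminium lip circle from depth >.0555 hull
E
```

```text
[0.4583124  0.12767802 0.13063478] [  6.   -2.3 114.7   0.   67.6 -83.9]
top 80 [ 481  289   37   38 1091] (array([ 0.4453824 , -0.34859565]), np.float64(0.037892582952080214), np.float64(0.0006468766894487155))
side 40 [396 140  30  36 320] (array([ 0.43122386, -0.30788163]), np.float64(0.05120720106520029), np.float64(0.01679599754757386))
side 60 [  346     0   294   191 22968] (array([ 0.15498871, -0.73010249]), np.float64(0.42070754880057953), np.float64(0.16345185941076748))
side 80 [  321     0   319   191 31003] (array([ 0.25779609, -0.85342159]), np.float64(0.4887331341156769), np.float64(0.13918834181273243))
```

View pics/top1.png

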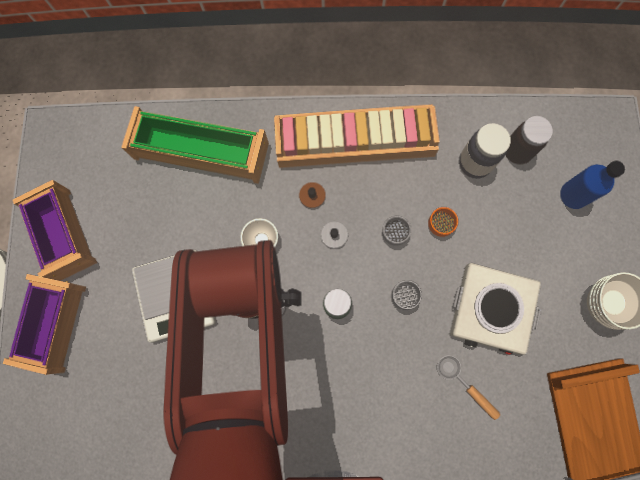

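View pics/side1.png

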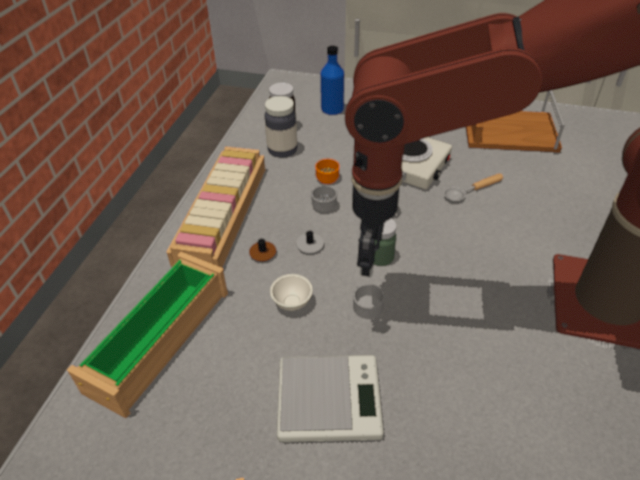

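The gripper is above the pan and the scene hasn't changed. Now I'll descend and grip.

Call:
{"api": "drive_tool", "payload": {"slide": [[0,0,0.12],[0,0,0.24],[0,0,0.36],[0,0,0.44],[0,0,0.48],[0,0,0.504],[0,0,0.504],[0,0,0.504],[0,0,0.504],[0,0,0.504],[0,0,0.504],[0,0,0.504],[0,0,0.504],[0,0,0.504]], "rotation": [[0,0,0],[0,0,0],[0,0,0],[0,0,0],[0,0,0],[0,0,0],[0,0,0],[0,0,0],[0,0,0],[0,0,0],[0,0,0],[0,0,0],[0,0,0],[0,0,0]], "hand": [0,0,0,0,0,0,0,1,1,1,1,1,1,1], "force": 40}}

```text
time_s: 3.4
tool_pos: [0.4601, 0.1279, 0.0074]
orientation: [[0.0, 1.0, 0.003], [1.0, -0.0, 0.001], [0.001, 0.003, -1.0]]
ft_force: [-1.6, 1.3, 5.1]
grip_width: 0.699
```

```bash
python3 - <<'E'
from h import *
s=manip.sense();print(s['tool_pos'],s['grip_width'],s['ft_force'])
f=snap('side')['frame'][220:380,300:470]
cv2.imwrite('pics/s2.png',cv2.resize(f[...,::-1],None,fx=4,fy=3.7))
E
```

```text
[0.46012193 0.12785932 0.00742945] 0.699211828965709 [-1.62073431  1.26753176  5.10610575]
```

View pics/s2.png

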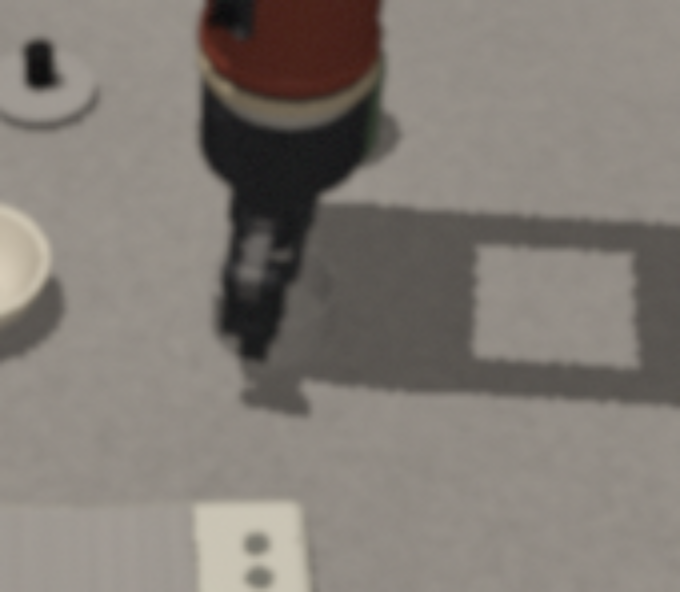

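Call:
{"api": "drive_tool", "payload": {"slide": [[0,0,-0.05],[0,0,-0.15],[0,0,-0.3],[0,0,-0.45],[0,0,-0.6],[0,0,-0.6],[0,0,-0.6],[0,0,-0.6]], "rotation": [[0,0,0],[0,0,0],[0,0,0],[0,0,0],[0,0,0],[0,0,0],[0,0,0],[0,0,0]], "hand": [1,1,1,1,1,1,1,1]}}

```text
time_s: 4.12
tool_pos: [0.4586, 0.1274, 0.1558]
orientation: [[-0.0, 1.0, 0.001], [1.0, 0.0, 0.0], [0.0, 0.001, -1.0]]
ft_force: [-0.6, 0.6, -1.2]
grip_width: 0.701
```

```bash
python3 - <<'E'
from h import *
s=manip.sense();print(s['tool_pos'],s['grip_width'],s['ft_force'])
s=snap('side')
f=s['frame'][130:370,300:470]
cv2.imwrite('pics/s3.png',cv2.resize(f[...,::-1],None,fx=3.2,fy=2.4))
E
```

```text
[0.4585839  0.12735877 0.15579186] 0.7014459188974909 [-0.61938004  0.61931622 -1.21021214]
```

View pics/s3.png

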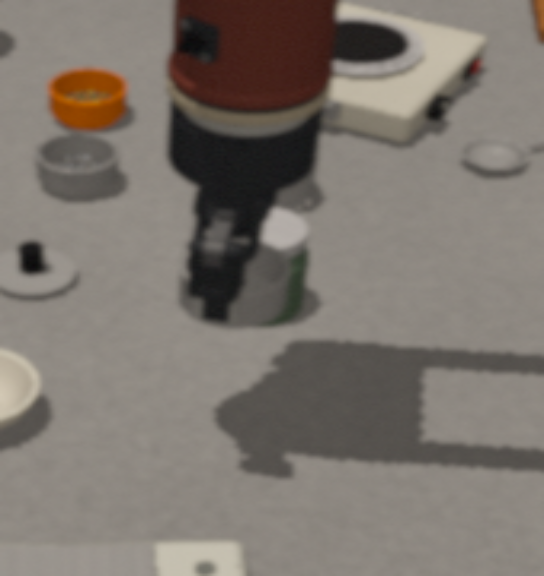

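```bash
python3 - <<'E'
from h import *
t=manip.sense()['tool_pos']
s=snap('side'); P,ok=cloud(s)
m=ok&(P[...,2]>.145)&(P[...,2]<.2)&(np.hypot(P[...,0]-t[0],P[...,1]-t[1])<.07)
p=P[m]; g=s['frame'][m].mean(1)
for z in np.arange(.146,.2,.004):
    q=p[(abs(p[:,2]-z)<.002)]; gg=g[(abs(p[:,2]-z)<.002)]
    if len(q)>3: print(z.round(3),len(q),q.min(0).round(4),q.max(0).round(4))
q=p[(g>70)&(p[:,2]<.18)]; print(len(q)); print(circ(q[:,:2])); 
print(proj(s,[t+[0,.035,.006],t+[0,0,0]]))
for f in(1,):
  im=s['frame'].copy()
  A=np.linspace(0,2*np.pi,40)
  for zz in(-.005,.031):
    for dx in(0,):
      for uv in proj(s,np.c_[t[0]+dx+.03*np.cos(A),t[1]+.03*np.sin(A),0*A+t[2]+zz]): cv2.circle(im,tuple(int(round(v)) for v in uv),0,(255,0,0),-1)
cv2.imwrite('pics/s4.png',cv2.resize(im[180:280,330:430,::-1],None,fx=6,fy=6,interpolation=0))
E
```

```text
0.146 12 [0.4292 0.1009 0.1465] [0.4698 0.1562 0.1479]
0.15 90 [0.4257 0.0973 0.148 ] [0.4811 0.1579 0.152 ]
0.154 52 [0.426  0.0986 0.1521] [0.4809 0.159  0.156 ]
0.158 42 [0.4261 0.1016 0.1561] [0.4814 0.1551 0.1599]
0.162 62 [0.4254 0.0998 0.16  ] [0.4816 0.1654 0.1639]
0.166 50 [0.4256 0.0993 0.1642] [0.4821 0.1671 0.1679]
0.17 68 [0.4256 0.0997 0.1681] [0.4795 0.1704 0.172 ]
0.174 61 [0.4258 0.1008 0.172 ] [0.4819 0.1719 0.1759]
0.178 58 [0.4266 0.0928 0.176 ] [0.4825 0.1729 0.18  ]
0.182 103 [0.4248 0.0944 0.18  ] [0.4854 0.1729 0.184 ]
0.186 48 [0.4266 0.0958 0.184 ] [0.4844 0.1727 0.1874]
0.19 5 [0.4466 0.1639 0.1887] [0.4623 0.1719 0.1904]
447
(array([0.4554488 , 0.12902304]), np.float64(0.028569998751830892), np.float64(0.0039892095030939125))
[[367.89858706 264.20572682]
 [371.59922836 252.46066888]]
```

View pics/s4.png

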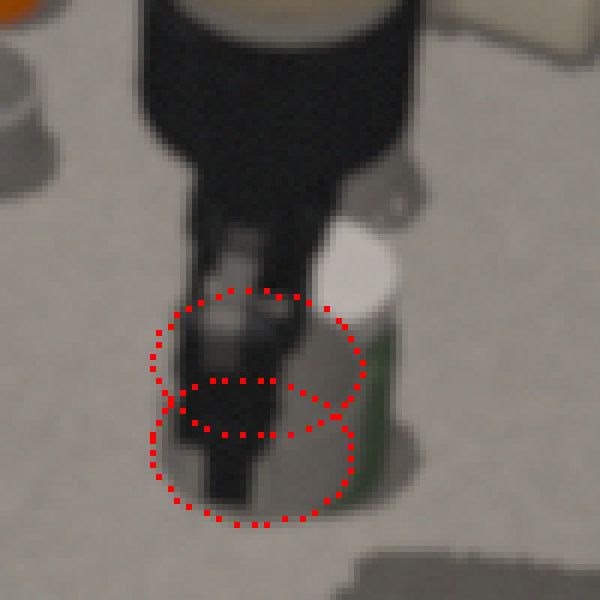

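Call:
{"api": "drive_tool", "payload": {"slide": [[-0.1,0,0],[-0.22,-0.005,0],[-0.36,-0.01,0],[-0.5,-0.01,0],[-0.64,-0.015,0],[-0.78,-0.02,0],[-0.9,-0.02,0],[-0.95,-0.02,0],[-0.95,-0.02,0]], "rotation": [[0,0,0],[0,0,0],[0,0,0],[0,0,0],[0,0,0],[0,0,0],[0,0,0],[0,0,0],[0,0,0]], "hand": [1,1,1,1,1,1,1,1,1]}}

```text
time_s: 4.97
tool_pos: [0.4524, -0.1125, 0.1537]
orientation: [[0.004, 1.0, -0.003], [1.0, -0.004, 0.0], [0.0, -0.003, -1.0]]
ft_force: [0.5, 0.1, -1.4]
grip_width: 0.698
```

Call:
{"api": "drive_tool", "payload": {"slide": [[-0.1,0,0],[-0.22,-0.005,0],[-0.36,-0.01,0],[-0.5,-0.01,0],[-0.64,-0.015,0],[-0.78,-0.02,0],[-0.9,-0.02,0],[-0.95,-0.023,0],[-0.95,-0.023,0.14],[-0.95,-0.023,0.28],[-0.95,-0.023,0.28],[-0.95,-0.023,0.28]], "rotation": [[0,0,0],[0,0,0],[0,0,0],[0,0,0],[0,0,0],[0,0,0],[0,0,0],[0,0,0],[0,0,0],[0,0,0],[0,0,0],[0,0,0]], "hand": [1,1,1,1,1,1,1,1,1,1,1,1]}}

```text
time_s: 5.97
tool_pos: [0.446, -0.3444, 0.0822]
orientation: [[-0.001, 1.0, -0.006], [1.0, 0.001, 0.006], [0.006, -0.006, -1.0]]
ft_force: [-0.6, 1.1, -0.3]
grip_width: 0.701
```

```bash
python3 - <<'E'
from h import *
t=manip.sense()['tool_pos'];print(t,manip.sense()['joint_pos'].round(1))
for n,(u,v) in(('side',(350,80)),('top',(420,240))):
    s=snap(n,n+'5full.png'); f=s['frame'].copy()
    A=np.linspace(0,2*np.pi,60)
    for r,z,c in((.041,.054,(255,0,0)),(.046,.057,(0,255,0))):
        for uv in proj(s,np.c_[.4447+r*np.cos(A),-.3475+r*np.sin(A),0*A+z]): cv2.circle(f,tuple(int(round(k)) for k in uv),0,c,-1)
    cv2.imwrite('pics/%s5.png'%n,cv2.resize(f[v:v+120,u:u+130,::-1],None,fx=5,fy=5,interpolation=0))
E
```

```text
[ 0.44600726 -0.34444525  0.08221336] [ -45.7   13.5  103.4    0.    63.5 -135.8]
```

View pics/side5.png

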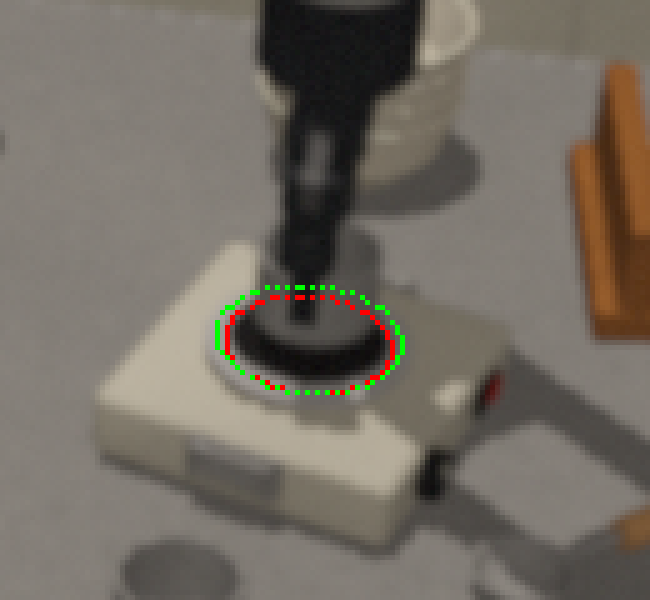

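View pics/top5.png

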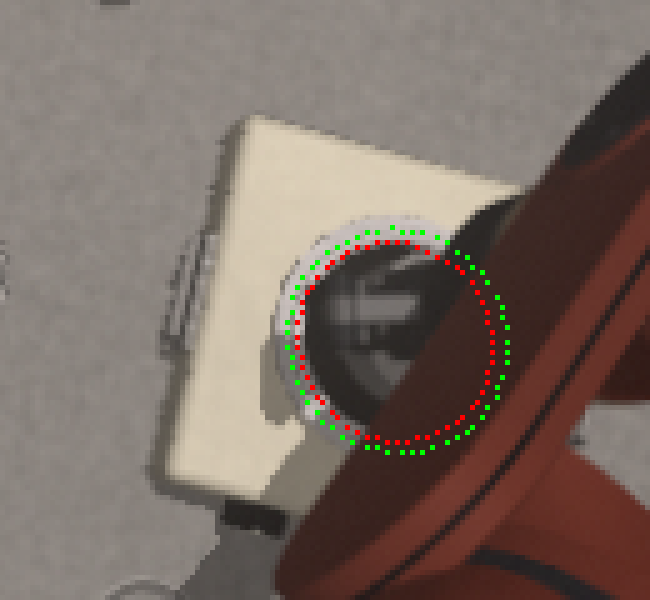

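Call:
{"api": "drive_tool", "payload": {"slide": [[0,0,0.03],[0,0,0.06],[0,0,0.09],[0,0,0.09],[0,0,0.09]], "rotation": [[0,0,0],[0,0,0],[0,0,0],[0,0,0],[0,0,0]], "hand": [1,1,1,1,1]}}

```text
time_s: 6.48
tool_pos: [0.4475, -0.3473, 0.0624]
orientation: [[-0.0, 1.0, -0.001], [1.0, 0.0, 0.001], [0.001, -0.001, -1.0]]
ft_force: [0.1, 0.5, -1.0]
grip_width: 0.698
```

Call:
{"api": "drive_tool", "payload": {"slide": [[0,0,0.006],[0,0,0.012],[0,0,0.012]], "rotation": [[0,0,0],[0,0,0],[0,0,0]], "hand": [1,1,1]}}

```text
time_s: 6.73
tool_pos: [0.4481, -0.3479, 0.0614]
orientation: [[-0.0, 1.0, 0.0], [1.0, 0.0, -0.0], [-0.0, 0.0, -1.0]]
ft_force: [-3.5, 2.2, 9.0]
grip_width: 0.699
```

Call:
{"api": "drive_tool", "payload": {"slide": [[0,0,-0.008],[0,0,-0.008],[0,0,-0.008],[0,0,-0.008],[0,0,-0.008],[0,0,-0.008],[0,0,-0.008],[0,0,-0.1],[0,0,-0.25],[0,0,-0.4],[0,0,-0.4],[0,0,-0.4]], "rotation": [[0,0,0],[0,0,0],[0,0,0],[0,0,0],[0,0,0],[0,0,0],[0,0,0],[0,0,0],[0,0,0],[0,0,0],[0,0,0],[0,0,0]], "hand": [1,0,0,0,0,0,0,0,0,0,0,0]}}

```text
time_s: 7.73
tool_pos: [0.4495, -0.3493, 0.1632]
orientation: [[-0.0, 1.0, 0.005], [1.0, 0.0, -0.005], [-0.005, 0.005, -1.0]]
ft_force: [-0.5, -0.2, -0.9]
grip_width: 0.998
```

```bash
python3 - <<'E'
from h import *
t=manip.sense()['tool_pos'];print(t,manip.sense()['grip_width'])
s=snap('side','side6.png'); P,ok=cloud(s)
m=ok&(P[...,2]>.083)&(P[...,2]<.097)&(np.hypot(P[...,0]-.445,P[...,1]+.3475)<.04)
h=cv2.convexHull(P[m][:,:2].astype(np.float32))[:,0].astype(float); print(circ(P[m][:,:2]),circ(h),m.sum())
cv2.imwrite('pics/s6.png',cv2.resize(s['frame'][80:200,350:480,::-1],None,fx=5,fy=5,interpolation=2))
E
```

```text
[ 0.44947778 -0.34929396  0.16320693] 0.9982375417390656
(array([ 0.44561832, -0.34693039]), np.float64(0.029142858724088058), np.float64(0.0019296959720622561)) (array([ 0.44623579, -0.34679015]), np.float64(0.03155443203335625), np.float64(0.0011373902488792252)) 153
```

View pics/s6.png

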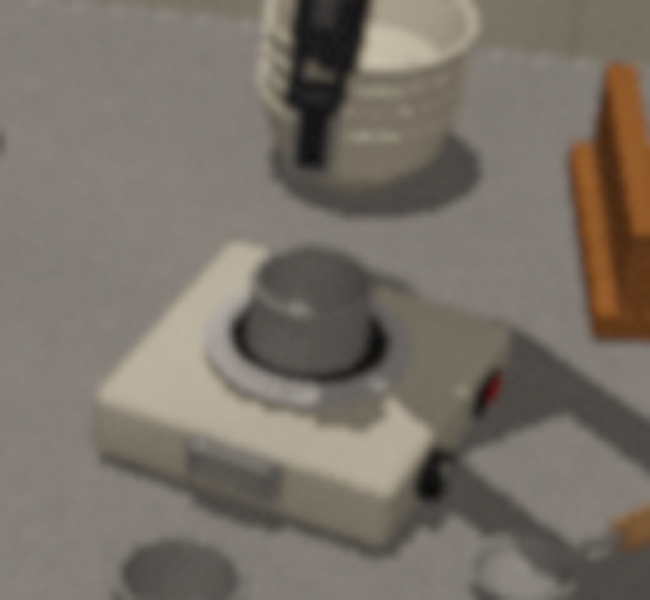

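The pan sits flat and centred on the seat (side crop around (313,330)). Next is the fine sieve.

Call:
{"api": "drive_tool", "payload": {"slide": [[0.1,0.08,0],[0.25,0.2,0],[0.4,0.33,0],[0.55,0.45,0],[0.7,0.58,0],[0.819,0.676,0],[0.819,0.676,0.1],[0.819,0.676,0.2],[0.819,0.676,0.3],[0.819,0.676,0.3],[0.819,0.676,0.3]], "rotation": [[0,0,0],[0,0,0],[0,0,0],[0,0,0],[0,0,0],[0,0,0],[0,0,0],[0,0,0],[0,0,0],[0,0,0],[0,0,0]], "hand": [0,0,0,0,0,0,0,0,0,0,0]}}

```text
time_s: 8.7
tool_pos: [0.6141, -0.1418, 0.0812]
orientation: [[-0.0, 1.0, -0.007], [1.0, 0.0, 0.002], [0.002, -0.007, -1.0]]
ft_force: [0.6, -0.5, 0.2]
grip_width: 1.006
```

```bash
python3 - <<'E'
from h import *
t=manip.sense()['tool_pos'];print(t,manip.sense()['grip_width'])
s=snap('top','top7.png'); P,ok=cloud(s)
m=ok&(P[...,2]>.0865)&(P[...,2]<.097)&(np.hypot(P[...,0]-.445,P[...,1]+.3475)<.04)
h=cv2.convexHull(P[m][:,:2].astype(np.float32))[:,0].astype(float); print(circ(P[m][:,:2]),circ(h),m.sum())
s=snap('side','side7.png')
cv2.imwrite('pics/s7.png',cv2.resize(s['frame'][100:260,250:430,::-1],None,fx=4,fy=3.7,interpolation=2))
E
```

```text
[ 0.61408292 -0.14175111  0.08122497] 1.0062236651290986
(array([ 0.44657084, -0.34863496]), np.float64(0.02856492006883439), np.float64(0.0012178751109678978)) (array([ 0.44655858, -0.34862375]), np.float64(0.029876160005906482), np.float64(0.0007259052925532787)) 131
```

View pics/s7.png

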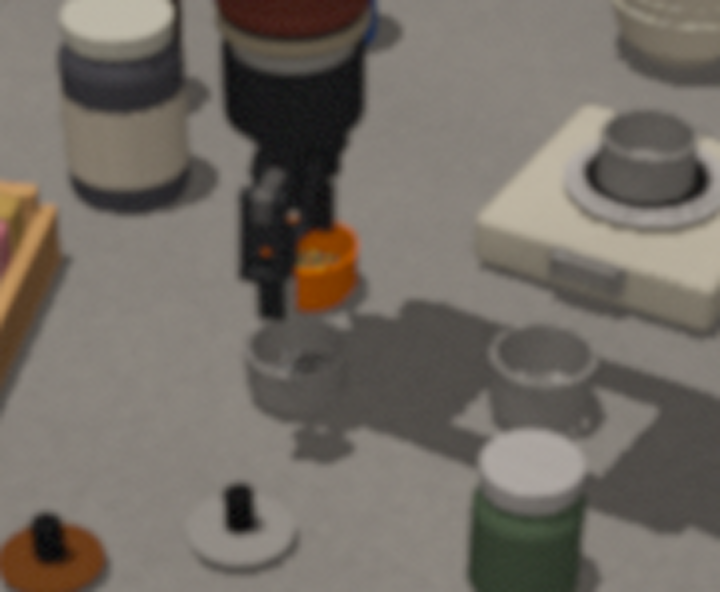

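View pics/top7.png

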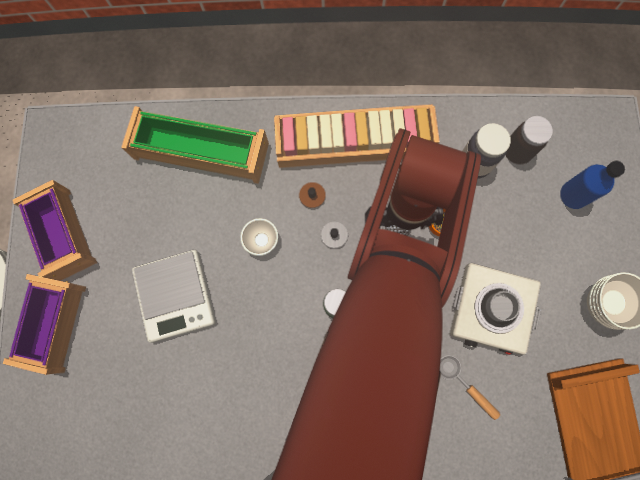

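Call:
{"api": "drive_tool", "payload": {"slide": [[0,0,0.08],[0,0,0.16],[0,0,0.23],[0,0,0.28],[0,0,0.302],[0,0,0.302],[0,0,0.302],[0,0,0.302],[0,0,0.302],[0,0,0.302],[0,0,0.302],[0,0,0.302],[0,0,0.302]], "rotation": [[0,0,0],[0,0,0],[0,0,0],[0,0,0],[0,0,0],[0,0,0],[0,0,0],[0,0,0],[0,0,0],[0,0,0],[0,0,0],[0,0,0],[0,0,0]], "hand": [0,0,0,0,0,0,0,1,1,1,1,1,1]}}

```text
time_s: 9.88
tool_pos: [0.6181, -0.1433, 0.0111]
orientation: [[-0.0, 1.0, 0.003], [1.0, 0.0, -0.001], [-0.001, 0.003, -1.0]]
ft_force: [-0.6, 1.2, 7.0]
grip_width: 0.683
```

Call:
{"api": "drive_tool", "payload": {"slide": [[0,0,-0.05],[0,0,-0.15],[0,0,-0.3],[0,0,-0.45],[0,0,-0.6],[0,0,-0.6],[0,0,-0.6],[0,0,-0.6]], "rotation": [[0,0,0],[0,0,0],[0,0,0],[0,0,0],[0,0,0],[0,0,0],[0,0,0],[0,0,0]], "hand": [1,1,1,1,1,1,1,1]}}

```text
time_s: 10.55
tool_pos: [0.6163, -0.1426, 0.1593]
orientation: [[-0.0, 1.0, -0.0], [1.0, 0.0, 0.0], [0.0, -0.0, -1.0]]
ft_force: [-0.3, -0.5, -0.7]
grip_width: 0.677
```

```bash
cat > inhand.py <<'E'
import sys
from h import *
# args: height above foot of rim, assumed TCP-foot, out name
H,off,name=float(sys.argv[1]),float(sys.argv[2]),sys.argv[3]
st=manip.sense();t=st['tool_pos'];print(t.round(4),st['grip_width'],st['ft_force'].round(1))
s=snap('side'); P,ok=cloud(s)
m=ok&(P[...,2]>t[2]-off)&(P[...,2]<t[2]-off+H+.01)&(np.hypot(P[...,0]-t[0],P[...,1]-t[1])<.04)
p=P[m]; print('xmin/max',np.percentile(p[:,0],[1,99]),'mid',np.percentile(p[:,0],[1,99]).mean(),'zmin',np.percentile(p[:,2],[1,99]))
im=s['frame'].copy(); A=np.linspace(0,2*np.pi,60)
for r,z in((.0235,0),(.03,.01),(.03,H)):
    for uv in proj(s,np.c_[t[0]+r*np.cos(A),t[1]+r*np.sin(A),0*A+t[2]-off+z]): cv2.circle(im,tuple(int(round(v)) for v in uv),0,(255,0,0),-1)
c=proj(s,[t])[0].astype(int)
cv2.imwrite('pics/'+name,cv2.resize(im[c[1]-50:c[1]+50,c[0]-60:c[0]+60,::-1],None,fx=6,fy=6,interpolation=0))
E
python3 inhand.py .04 .0114 s8.png
```

```text
[ 0.6163 -0.1426  0.1593] 0.6767973201420433 [-0.3 -0.5 -0.7]
xmin/max [0.58487817 0.63881573] mid 0.6118469532884607 zmin [0.15020909 0.19591106]
```

View pics/s8.png

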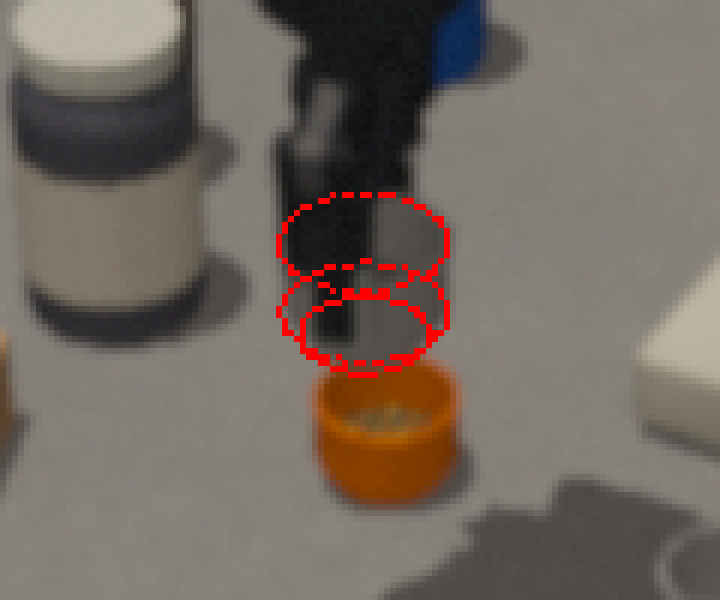

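Call:
{"api": "drive_tool", "payload": {"slide": [[-0.08,-0.07,0],[-0.2,-0.17,0],[-0.33,-0.28,0],[-0.46,-0.39,0],[-0.6,-0.5,0],[-0.72,-0.59,0],[-0.79,-0.65,0],[-0.819,-0.677,0],[-0.819,-0.677,0.09],[-0.819,-0.677,0.17],[-0.819,-0.677,0.17],[-0.819,-0.677,0.17],[-0.819,-0.677,0.17]], "rotation": [[0,0,0],[0,0,0],[0,0,0],[0,0,0],[0,0,0],[0,0,0],[0,0,0],[0,0,0],[0,0,0],[0,0,0],[0,0,0],[0,0,0],[0,0,0]], "hand": [1,1,1,1,1,1,1,1,1,1,1,1,1]}}

```text
time_s: 11.68
tool_pos: [0.4479, -0.347, 0.1168]
orientation: [[-0.001, 1.0, -0.001], [1.0, 0.001, 0.001], [0.001, -0.001, -1.0]]
ft_force: [-0.4, -0.9, -1.0]
grip_width: 0.683
```

```bash
python3 - <<'E'
from h import *
t=manip.sense()['tool_pos'];print(t)
s=snap('side')
im=cv2.resize(s['frame'][60:180,345:475,::-1],None,fx=6,fy=5,interpolation=2)
cv2.imwrite('pics/s9.png',im)
f=lambda P:(proj(s,P)-[345,60])*[6,5]
for z,r in((.09,.03),(.0,0)):
  pass
print('pan rim L/R',f([[.446+.03,-.3468,.09],[.446-.03,-.3468,.09]]).round(0),'tool-centred frame L/R at low edge',f([[t[0]+.03,t[1],t[2]-.0015],[t[0]-.03,t[1],t[2]-.0015]]).round(0))
E
```

```text
[ 0.44788392 -0.34696613  0.116753  ]
pan rim L/R [[329. 372.]
 [476. 389.]] tool-centred frame L/R at low edge [[330. 328.]
 [479. 344.]]
```

View pics/s9.png

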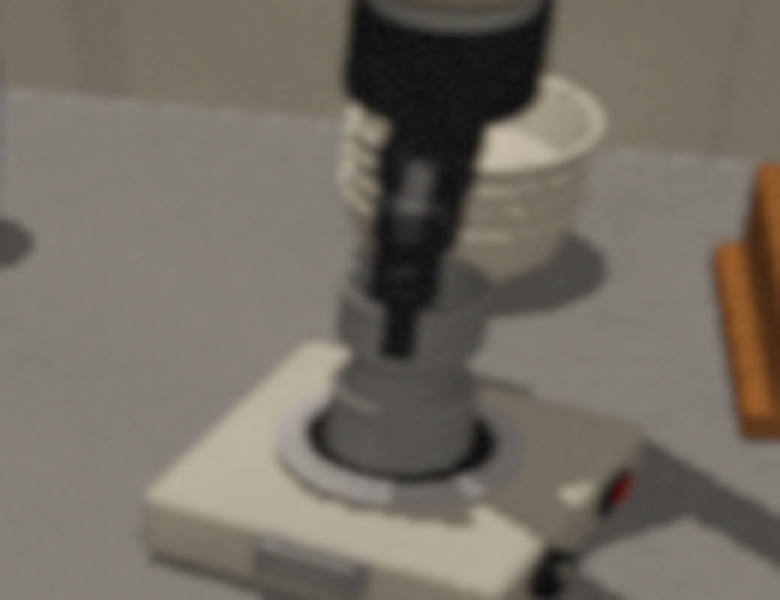

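Call:
{"api": "drive_tool", "payload": {"slide": [[0,0.007,0.02],[0,0.007,0.04],[0,0.007,0.06],[0,0.007,0.08],[0,0.007,0.09],[0,0.007,0.09],[0,0.007,0.09]], "rotation": [[0,0,0],[0,0,0],[0,0,0],[0,0,0],[0,0,0],[0,0,0],[0,0,0]], "hand": [1,1,1,1,1,1,1]}}

```text
time_s: 12.32
tool_pos: [0.449, -0.3475, 0.0939]
orientation: [[0.0, 1.0, -0.001], [1.0, -0.0, 0.001], [0.001, -0.001, -1.0]]
ft_force: [-0.5, -0.3, -0.2]
grip_width: 0.684
```

Call:
{"api": "drive_tool", "payload": {"slide": [[0,0,0.008],[0,0,0.016],[0,0,0.016]], "rotation": [[0,0,0],[0,0,0],[0,0,0]], "hand": [1,1,1]}}

```text
time_s: 12.57
tool_pos: [0.4495, -0.348, 0.0911]
orientation: [[-0.0, 1.0, 0.0], [1.0, 0.0, -0.001], [-0.001, 0.0, -1.0]]
ft_force: [-2.9, 0.5, 4.7]
grip_width: 0.685
```

Call:
{"api": "drive_tool", "payload": {"slide": [[0,0,-0.003],[0,0,-0.003],[0,0,-0.003],[0,0,-0.003],[0,0,-0.003],[0,0,-0.003],[0,0,-0.003],[0,0,-0.1],[0,0,-0.25],[0,0,-0.4],[0,0,-0.4],[0,0,-0.4]], "rotation": [[0,0,0],[0,0,0],[0,0,0],[0,0,0],[0,0,0],[0,0,0],[0,0,0],[0,0,0],[0,0,0],[0,0,0],[0,0,0],[0,0,0]], "hand": [1,0,0,0,0,0,0,0,0,0,0,0]}}

```text
time_s: 13.57
tool_pos: [0.4509, -0.3492, 0.1938]
orientation: [[-0.0, 1.0, 0.005], [1.0, 0.0, -0.005], [-0.005, 0.005, -1.0]]
ft_force: [-0.6, 0.2, -0.9]
grip_width: 1.005
```

```bash
cat > tower.py <<'E'
import sys
from h import *
z0=float(sys.argv[1]); name=sys.argv[2]
for n in ('side','top'):
    s=snap(n); P,ok=cloud(s)
    m=ok&(P[...,2]>z0-.004)&(P[...,2]<z0+.006)&(np.hypot(P[...,0]-.446,P[...,1]+.3475)<.04)
    p=P[m]
    if len(p)<20: print(n,'few');continue
    h=cv2.convexHull(p[:,:2].astype(np.float32))[:,0].astype(float); c,r,e=circ(p[:,:2]); print(n,c,r,circ(h)[0],len(p),'z med',np.median(p[:,2]))
    pl=np.linalg.lstsq(np.c_[p[:,:2]-c,np.ones(len(p))],p[:,2],rcond=None)[0]; print(' tilt slopes',pl)
    if n=='side': cv2.imwrite('pics/'+name,cv2.resize(s['frame'][60:180,345:475,::-1],None,fx=6,fy=5,interpolation=2))
print(manip.sense()['tool_pos'])
E
python3 tower.py .12 s10.png
```

```text
side [ 0.44772561 -0.34575092] 0.028530559807169037 [ 0.44804457 -0.34557499] 121 z med 0.11993116036011209
 tilt slopes [-0.00527297 -0.00162963  0.11954466]
top [ 0.44843906 -0.34761385] 0.028349696191841817 [ 0.44910646 -0.34724184] 84 z med 0.11886784618179602
 tilt slopes [ 0.01546706 -0.00256591  0.11932573]
[ 0.44904905 -0.34733066  0.18975585]
```

View pics/s10.png

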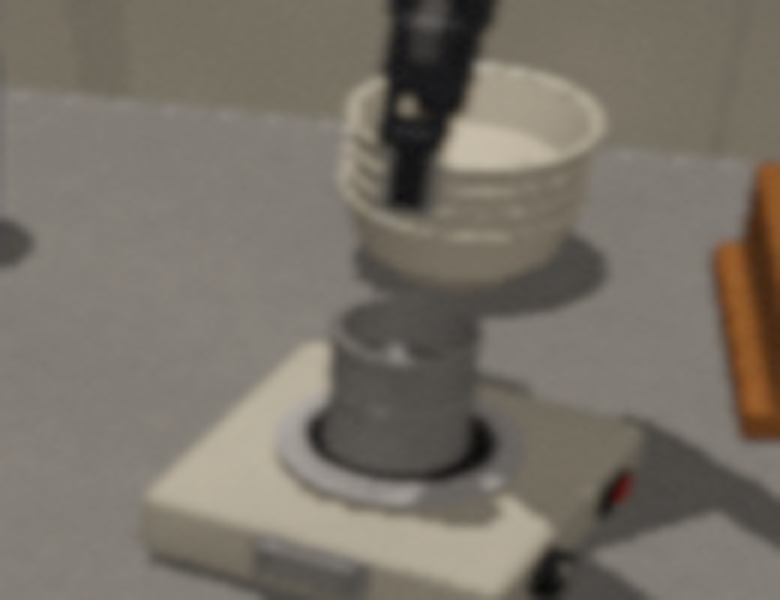

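The fine sieve is seated level with its rim at 0.120. Next is the coarse sieve.

Call:
{"api": "drive_tool", "payload": {"slide": [[0.12,0.015,0],[0.27,0.04,0],[0.42,0.06,0],[0.57,0.08,0],[0.7,0.1,0],[0.762,0.105,0],[0.762,0.105,0.15],[0.762,0.105,0.3],[0.762,0.105,0.45],[0.762,0.105,0.45],[0.762,0.105,0.45]], "rotation": [[0,0,0],[0,0,0],[0,0,0],[0,0,0],[0,0,0],[0,0,0],[0,0,0],[0,0,0],[0,0,0],[0,0,0],[0,0,0]], "hand": [0,0,0,0,0,0,0,0,0,0,0]}}

```text
time_s: 14.58
tool_pos: [0.4724, -0.1555, 0.0746]
orientation: [[-0.0, 1.0, -0.008], [1.0, 0.0, 0.004], [0.004, -0.008, -1.0]]
ft_force: [-0.2, -0.1, 0.6]
grip_width: 0.998
```

Call:
{"api": "drive_tool", "payload": {"slide": [[0,0,0.08],[0,0,0.16],[0,0,0.22],[0,0,0.25],[0,0,0.262],[0,0,0.262],[0,0,0.262],[0,0,0.262],[0,0,0.262],[0,0,0.262],[0,0,0.262],[0,0,0.262],[0,0,0.262]], "rotation": [[0,0,0],[0,0,0],[0,0,0],[0,0,0],[0,0,0],[0,0,0],[0,0,0],[0,0,0],[0,0,0],[0,0,0],[0,0,0],[0,0,0],[0,0,0]], "hand": [0,0,0,0,0,0,0,1,1,1,1,1,1]}}

```text
time_s: 15.67
tool_pos: [0.4764, -0.1575, 0.0138]
orientation: [[-0.0, 1.0, 0.002], [1.0, 0.0, -0.001], [-0.001, 0.002, -1.0]]
ft_force: [-2.4, -0.1, 6.6]
grip_width: 0.699
```

Call:
{"api": "drive_tool", "payload": {"slide": [[0,0,-0.05],[0,0,-0.15],[0,0,-0.3],[0,0,-0.45],[0,0,-0.6],[0,0,-0.72],[0,0,-0.72],[0,0,-0.72],[0,0,-0.72]], "rotation": [[0,0,0],[0,0,0],[0,0,0],[0,0,0],[0,0,0],[0,0,0],[0,0,0],[0,0,0],[0,0,0]], "hand": [1,1,1,1,1,1,1,1,1]}}

```text
time_s: 16.42
tool_pos: [0.4751, -0.1568, 0.1918]
orientation: [[-0.0, 1.0, -0.001], [1.0, 0.0, 0.0], [0.0, -0.001, -1.0]]
ft_force: [-0.1, 0.7, -1.6]
grip_width: 0.698
```

```bash
python3 inhand.py .05 .0145 s11.png
```

```text
[ 0.4751 -0.1568  0.1918] 0.6977225866191082 [-0.1  0.7 -1.6]
xmin/max [0.44423132 0.50246672] mid 0.4733490230726451 zmin [0.17895434 0.23031466]
```

View pics/s11.png

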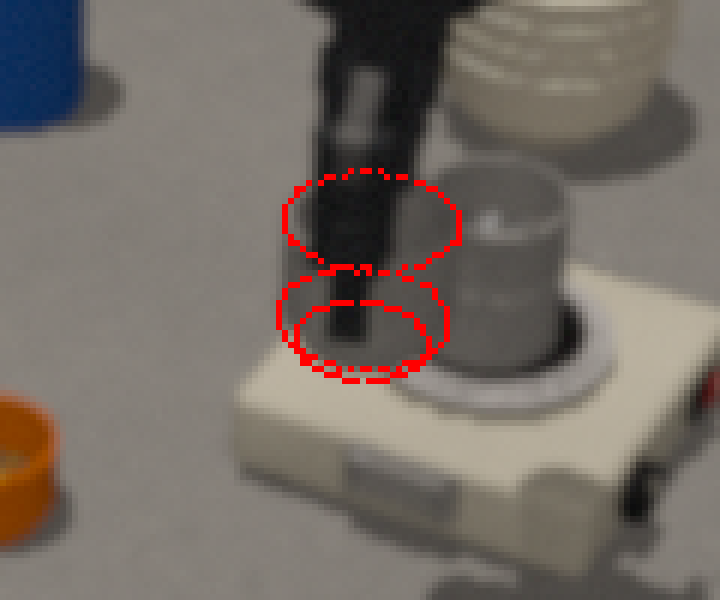

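Call:
{"api": "drive_tool", "payload": {"slide": [[-0.08,-0.01,0],[-0.2,-0.03,0],[-0.34,-0.05,0],[-0.48,-0.07,0],[-0.6,-0.08,0],[-0.7,-0.1,0],[-0.76,-0.104,0],[-0.76,-0.104,0],[-0.76,-0.104,0.1],[-0.76,-0.104,0.18],[-0.76,-0.104,0.18],[-0.76,-0.104,0.18],[-0.76,-0.104,0.18]], "rotation": [[0,0,0],[0,0,0],[0,0,0],[0,0,0],[0,0,0],[0,0,0],[0,0,0],[0,0,0],[0,0,0],[0,0,0],[0,0,0],[0,0,0],[0,0,0]], "hand": [1,1,1,1,1,1,1,1,1,1,1,1,1]}}

```text
time_s: 17.55
tool_pos: [0.45, -0.3464, 0.1478]
orientation: [[-0.001, 1.0, 0.0], [1.0, 0.001, 0.0], [0.0, 0.0, -1.0]]
ft_force: [0.1, 0.1, -0.1]
grip_width: 0.698
```

```bash
python3 - <<'E'
from h import *
t=manip.sense()['tool_pos'];print(t)
s=snap('side')
im=cv2.resize(s['frame'][50:170,345:475,::-1],None,fx=6,fy=5,interpolation=2)
cv2.imwrite('pics/s12.png',im)
f=lambda P:(proj(s,P)-[345,50])*[6,5]
print('rim L/R',f([[.4479+.03,-.3457,.12],[.4479-.03,-.3457,.12]]).round(0),'tool-centred frame L/R at low edge, top',f([[t[0]+.03,t[1],t[2]-.004],[t[0]-.03,t[1],t[2]-.004],[t[0]+.03,t[1],t[2]+.036],[t[0]-.03,t[1],t[2]+.036]]).round(0))
E
```

```text
[ 0.45004976 -0.34640656  0.14782411]
rim L/R [[330. 371.]
 [479. 387.]] tool-centred frame L/R at low edge, top [[330. 327.]
 [481. 343.]
 [339. 253.]
 [493. 269.]]
```

View pics/s12.png

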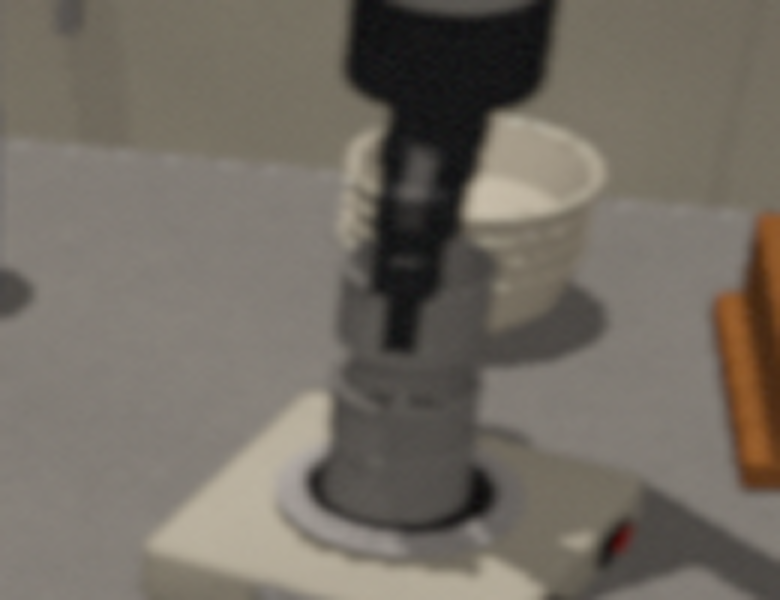

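Call:
{"api": "drive_tool", "payload": {"slide": [[0,0.006,0.015],[0,0.006,0.035],[0,0.006,0.055],[0,0.006,0.075],[0,0.006,0.082],[0,0.006,0.082],[0,0.006,0.082]], "rotation": [[0,0,0],[0,0,0],[0,0,0],[0,0,0],[0,0,0],[0,0,0],[0,0,0]], "hand": [1,1,1,1,1,1,1]}}

```text
time_s: 18.18
tool_pos: [0.4509, -0.347, 0.1265]
orientation: [[-0.0, 1.0, -0.0], [1.0, 0.0, 0.0], [0.0, -0.0, -1.0]]
ft_force: [0.6, -0.5, -0.5]
grip_width: 0.693
```

Call:
{"api": "drive_tool", "payload": {"slide": [[0,0,0.008],[0,0,0.016],[0,0,0.018],[0,0,0.018]], "rotation": [[0,0,0],[0,0,0],[0,0,0],[0,0,0]], "hand": [1,1,1,1]}}

```text
time_s: 18.52
tool_pos: [0.4514, -0.3475, 0.1238]
orientation: [[-0.0, 1.0, 0.001], [1.0, 0.0, -0.001], [-0.001, 0.001, -1.0]]
ft_force: [-2.6, 2.3, 6.7]
grip_width: 0.698
```

Seated at the expected height (0.1238). Releasing.

Call:
{"api": "drive_tool", "payload": {"slide": [[0,0,-0.006],[0,0,-0.006],[0,0,-0.006],[0,0,-0.006],[0,0,-0.006],[0,0,-0.006],[0,0,-0.006],[0,0,-0.1],[0,0,-0.25],[0,0,-0.4],[0,0,-0.4],[0,0,-0.4]], "rotation": [[0,0,0],[0,0,0],[0,0,0],[0,0,0],[0,0,0],[0,0,0],[0,0,0],[0,0,0],[0,0,0],[0,0,0],[0,0,0],[0,0,0]], "hand": [1,0,0,0,0,0,0,0,0,0,0,0]}}

```text
time_s: 19.52
tool_pos: [0.4526, -0.3486, 0.2258]
orientation: [[-0.0, 1.0, 0.005], [1.0, 0.0, -0.005], [-0.005, 0.005, -1.0]]
ft_force: [-0.7, 0.1, -0.9]
grip_width: 1.003
```

```bash
python3 tower.py .16 s13.png
```

```text
side [ 0.44949767 -0.34485248] 0.02903561139203686 [ 0.4503103  -0.34528426] 122 z med 0.15951500260005663
 tilt slopes [0.00526013 0.01476167 0.15950007]
top [ 0.45097054 -0.34729044] 0.02875378219406757 [ 0.45159844 -0.34763003] 92 z med 0.15920860014675225
 tilt slopes [-0.00935545  0.01325716  0.15896199]
[ 0.45082655 -0.34684848  0.22167938]
```

View pics/s13.png

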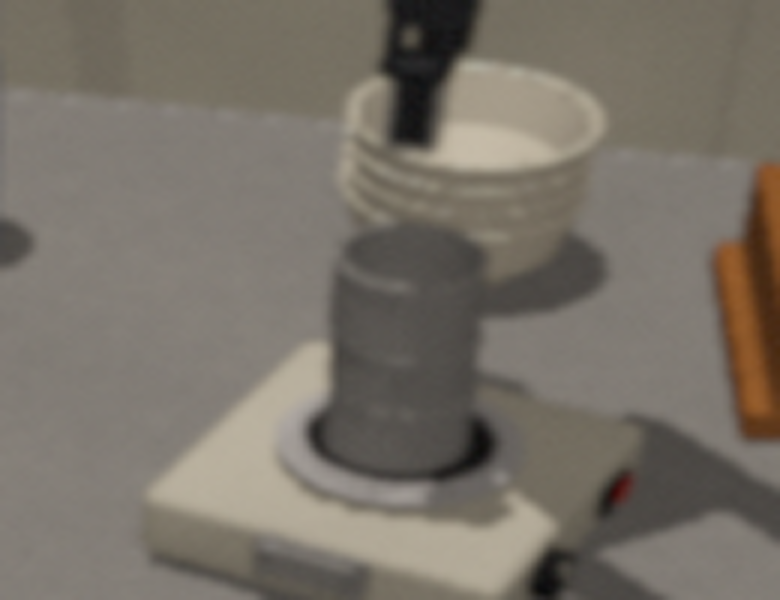

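The coarse sieve is seated, level, with its rim at 0.160. Now the lid.

Call:
{"api": "drive_tool", "payload": {"slide": [[0.12,0.06,0],[0.27,0.13,0],[0.42,0.2,0],[0.56,0.27,0],[0.68,0.327,0]], "rotation": [[0,0,0],[0,0,0],[0,0,0],[0,0,0],[0,0,0]], "hand": [0,0,0,0,0]}}

```text
time_s: 20.03
tool_pos: [0.5324, -0.1743, 0.22]
orientation: [[-0.0, 1.0, -0.003], [1.0, 0.0, 0.002], [0.002, -0.003, -1.0]]
ft_force: [0.5, -0.2, 0.4]
grip_width: 0.997
```

Call:
{"api": "drive_tool", "payload": {"slide": [[0.14,0.07,0],[0.28,0.14,0],[0.42,0.2,0],[0.56,0.27,0],[0.65,0.31,0.1],[0.676,0.326,0.22],[0.676,0.326,0.36],[0.676,0.326,0.5],[0.676,0.326,0.5],[0.676,0.326,0.5],[0.676,0.326,0.5]], "rotation": [[0,0,0],[0,0,0],[0,0,0],[0,0,0],[0,0,0],[0,0,0],[0,0,0],[0,0,0],[0,0,0],[0,0,0],[0,0,0]], "hand": [0,0,0,0,0,0,0,0,0,0,0]}}

```text
time_s: 20.95
tool_pos: [0.6146, -0.0083, 0.098]
orientation: [[0.0, 1.0, 0.0], [1.0, -0.0, -0.0], [-0.0, 0.0, -1.0]]
ft_force: [-0.2, -0.0, 1.1]
grip_width: 1.003
```

```bash
python3 - <<'E'
from h import *
t=manip.sense()['tool_pos'];print(t)
s=snap('side','side14.png')
cv2.imwrite('pics/s14.png',cv2.resize(s['frame'][120:280,230:430,::-1],None,fx=3.8,fy=3.6,interpolation=2))
s=snap('top'); cv2.imwrite('pics/t14.png',cv2.resize(s['frame'][160:360,230:540,::-1],None,fx=2.5,fy=2.5,interpolation=2))
E
python3 tower.py .16 s15.png
```

```text
[ 0.61456233 -0.0083192   0.09801118]
side [ 0.44944111 -0.34553807] 0.028898779551185125 [ 0.44865627 -0.34532644] 127 z med 0.15914753489787015
 tilt slopes [-0.00646973  0.00312594  0.15915923]
top [ 0.45093824 -0.3474045 ] 0.028651419207964258 [ 0.45096739 -0.34790773] 192 z med 0.15893202993763772
 tilt slopes [ 0.00026241 -0.00896319  0.15892942]
[ 0.61602408 -0.00858646  0.10006516]
```

View pics/s14.png

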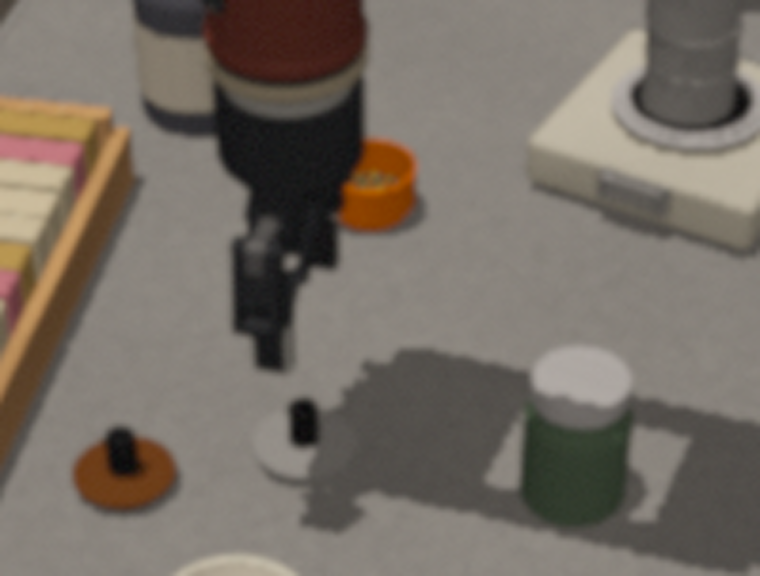

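View pics/t14.png

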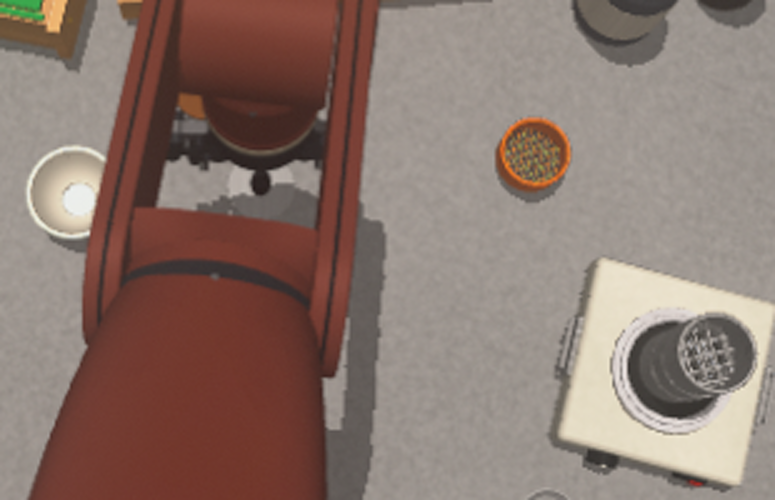

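Call:
{"api": "drive_tool", "payload": {"slide": [[0,0,0.08],[0,0,0.16],[0,0,0.24],[0,0,0.3],[0,0,0.324],[0,0,0.324],[0,0,0.324],[0,0,0.324],[0,0,0.324],[0,0,0.324],[0,0,0.324],[0,0,0.324],[0,0,0.324],[0,0,0.324],[0,0,0.324],[0,0,0.324],[0,0,0.324]], "rotation": [[0,0,0],[0,0,0],[0,0,0],[0,0,0],[0,0,0],[0,0,0],[0,0,0],[0,0,0],[0,0,0],[0,0,0],[0,0,0],[0,0,0],[0,0,0],[0,0,0],[0,0,0],[0,0,0],[0,0,0]], "hand": [0,0,0,0,0,0,0,1,1,1,1,1,1,1,1,1,1]}}

```text
time_s: 22.57
tool_pos: [0.6146, -0.0081, 0.0168]
orientation: [[-0.0, 1.0, 0.001], [1.0, 0.0, -0.0], [-0.0, 0.001, -1.0]]
ft_force: [-1.1, 1.0, 5.1]
grip_width: 0.196
```

Call:
{"api": "drive_tool", "payload": {"slide": [[0,0,-0.05],[0,0,-0.15],[0,0,-0.3],[0,0,-0.45],[0,0,-0.6],[0,0,-0.75],[0,0,-0.85],[0,0,-0.85],[0,0,-0.85],[0,0,-0.85]], "rotation": [[0,0,0],[0,0,0],[0,0,0],[0,0,0],[0,0,0],[0,0,0],[0,0,0],[0,0,0],[0,0,0],[0,0,0]], "hand": [1,1,1,1,1,1,1,1,1,1]}}

```text
time_s: 23.4
tool_pos: [0.6135, -0.008, 0.2278]
orientation: [[-0.0, 1.0, -0.002], [1.0, 0.0, 0.0], [0.0, -0.002, -1.0]]
ft_force: [-1.1, -0.8, -2.1]
grip_width: 0.193
```

```bash
python3 - <<'E'
from h import *
st=manip.sense();t=st['tool_pos'];print(t,st['grip_width'],st['ft_force'])
s=snap('side');P,ok=cloud(s)
m=ok&(P[...,2]<t[2]+.003)&(P[...,2]>t[2]-.02)&(np.hypot(P[...,0]-t[0],P[...,1]-t[1])<.045)
p=P[m];print(len(p),p[:,2].min(),p[:,2].max())
h=cv2.convexHull(p[:,:2].astype(np.float32))[:,0].astype(float);print(circ(h))
q=p[p[:,2]>t[2]-.012]; print(np.linalg.lstsq(np.c_[q[:,:2]-t[:2],np.ones(len(q))],q[:,2],rcond=None)[0])
c=proj(s,[t])[0].astype(int)
cv2.imwrite('pics/s16.png',cv2.resize(s['frame'][c[1]-50:c[1]+50,c[0]-60:c[0]+60,::-1],None,fx=6,fy=6,interpolation=2))
A=[t+[.03,0,-.005],t+[-.03,0,-.005],t+[0,.03,-.005]]; print((proj(s,A)-c+[60,50])*6)
E
```

```text
[ 0.61345543 -0.00803592  0.22783916] 0.19327360052914658 [-1.14486786 -0.83468045 -2.08532499]
373 0.20932332978270374 0.22999527614640303
(array([ 0.61183166, -0.00590837]), np.float64(0.02939305694530959), np.float64(0.0009454824696352746))
[ 0.00372103 -0.00905299  0.22253411]
[[274.17635152 299.3636636 ]
 [455.31271415 326.38309903]
 [338.21798286 369.27578269]]
```

View pics/s16.png

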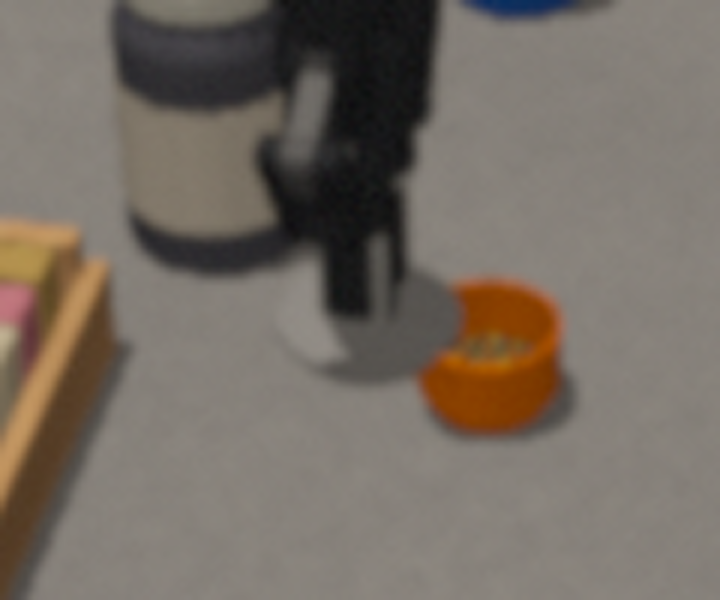

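Call:
{"api": "drive_tool", "payload": {"slide": [[-0.1,-0.05,0],[-0.22,-0.1,0],[-0.35,-0.17,0],[-0.5,-0.24,0],[-0.62,-0.3,0],[-0.68,-0.326,0]], "rotation": [[0,0,0],[0,0,0],[0,0,0],[0,0,0],[0,0,0],[0,0,0]], "hand": [1,1,1,1,1,1]}}

```text
time_s: 23.95
tool_pos: [0.5297, -0.1807, 0.2262]
orientation: [[0.002, 1.0, -0.005], [1.0, -0.002, 0.001], [0.001, -0.005, -1.0]]
ft_force: [0.3, -0.1, -0.6]
grip_width: 0.196
```

Call:
{"api": "drive_tool", "payload": {"slide": [[-0.1,-0.05,0],[-0.22,-0.1,0],[-0.35,-0.17,0],[-0.5,-0.24,0],[-0.62,-0.3,0],[-0.677,-0.326,0],[-0.677,-0.326,0],[-0.677,-0.326,0.08],[-0.677,-0.326,0.15],[-0.677,-0.326,0.15],[-0.677,-0.326,0.15],[-0.677,-0.326,0.15]], "rotation": [[0,0,0],[0,0,0],[0,0,0],[0,0,0],[0,0,0],[0,0,0],[0,0,0],[0,0,0],[0,0,0],[0,0,0],[0,0,0],[0,0,0]], "hand": [1,1,1,1,1,1,1,1,1,1,1,1]}}

```text
time_s: 24.95
tool_pos: [0.4516, -0.3467, 0.1912]
orientation: [[-0.001, 1.0, -0.001], [1.0, 0.001, 0.001], [0.001, -0.001, -1.0]]
ft_force: [0.3, -0.6, -0.7]
grip_width: 0.19
```

```bash
python3 - <<'E'
from h import *
t=manip.sense()['tool_pos'];print(t)
s=snap('side')
im=cv2.resize(s['frame'][40:160,345:475,::-1],None,fx=6,fy=5,interpolation=2)
cv2.imwrite('pics/s17.png',im)
f=lambda P:(proj(s,P)-[345,40])*[6,5]
print('rim L/R',f([[.4494+.03,-.3453,.16],[.4494-.03,-.3453,.16]]).round(0),'aligned disc L/R',f([[.4494+.03,-.3453,t[2]-.006],[.4494-.03,-.3453,t[2]-.006]]).round(0))
E
```

```text
[ 0.45157509 -0.34666315  0.19123637]
rim L/R [[335. 349.]
 [487. 365.]] aligned disc L/R [[340. 302.]
 [495. 318.]]
```

View pics/s17.png

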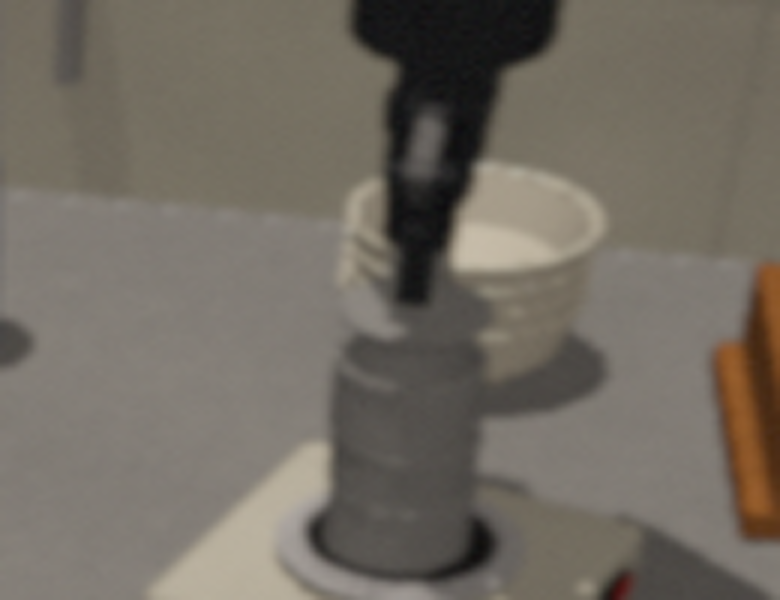

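The lid disc's edges (crop columns 341 and 495) match the aligned prediction (340 and 495). Lowering.

Call:
{"api": "drive_tool", "payload": {"slide": [[0,0,0.015],[0,0,0.035],[0,0,0.055],[0,0,0.07],[0,0,0.076],[0,0,0.076],[0,0,0.076]], "rotation": [[0,0,0],[0,0,0],[0,0,0],[0,0,0],[0,0,0],[0,0,0],[0,0,0]], "hand": [1,1,1,1,1,1,1]}}

```text
time_s: 25.58
tool_pos: [0.4513, -0.3474, 0.1722]
orientation: [[-0.0, 1.0, -0.0], [1.0, 0.0, 0.0], [0.0, -0.0, -1.0]]
ft_force: [0.4, -0.1, -0.7]
grip_width: 0.189
```

Call:
{"api": "drive_tool", "payload": {"slide": [[0,0,0.007],[0,0,0.014],[0,0,0.02],[0,0,0.02]], "rotation": [[0,0,0],[0,0,0],[0,0,0],[0,0,0]], "hand": [1,1,1,1]}}

```text
time_s: 25.92
tool_pos: [0.4518, -0.3478, 0.1687]
orientation: [[-0.0, 1.0, 0.001], [1.0, 0.0, -0.001], [-0.001, 0.001, -1.0]]
ft_force: [-1.5, 1.6, 5.6]
grip_width: 0.194
```

Call:
{"api": "drive_tool", "payload": {"slide": [[0,0,-0.005],[0,0,-0.005],[0,0,-0.005],[0,0,-0.005],[0,0,-0.005],[0,0,-0.005],[0,0,-0.005],[0,0,-0.005],[0,0,-0.005],[0,0,-0.005],[0,0,-0.1],[0,0,-0.25],[0,0,-0.4],[0,0,-0.5],[0,0,-0.5]], "rotation": [[0,0,0],[0,0,0],[0,0,0],[0,0,0],[0,0,0],[0,0,0],[0,0,0],[0,0,0],[0,0,0],[0,0,0],[0,0,0],[0,0,0],[0,0,0],[0,0,0],[0,0,0]], "hand": [1,0,0,0,0,0,0,0,0,0,0,0,0,0,0]}}

```text
time_s: 27.17
tool_pos: [0.4535, -0.3495, 0.3001]
orientation: [[-0.0, 1.0, 0.008], [1.0, 0.0, -0.008], [-0.008, 0.008, -1.0]]
ft_force: [0.1, 0.4, 0.8]
grip_width: 1.004
```

Call:
{"api": "drive_tool", "payload": {"slide": [[0.1,0,0],[0.25,0,0],[0.4,0,0],[0.55,0,0],[0.7,0,0],[0.8,0,0],[0.8,0,0],[0.8,0,0]], "rotation": [[0,0,0],[0,0,0],[0,0,0],[0,0,0],[0,0,0],[0,0,0],[0,0,0],[0,0,0]], "hand": [0,0,0,0,0,0,0,0]}}

```text
time_s: 27.83
tool_pos: [0.4513, -0.1463, 0.2922]
orientation: [[-0.003, 1.0, 0.0], [1.0, 0.003, -0.001], [-0.001, 0.0, -1.0]]
ft_force: [-0.4, -0.3, 0.4]
grip_width: 1.003
```

```bash
python3 tower.py .163 s18.png; python3 - <<'E'
from h import *
snap('side','side19.png');snap('top','top19.png')
E
```

```text
side [ 0.44651295 -0.34157779] 0.022380247299425136 [ 0.44964749 -0.34411162] 208 z med 0.16338254104273753
 tilt slopes [ 0.01513635 -0.02247698  0.16345045]
top few
[ 0.45130448 -0.14794117  0.29213022]
```

View pics/s18.png

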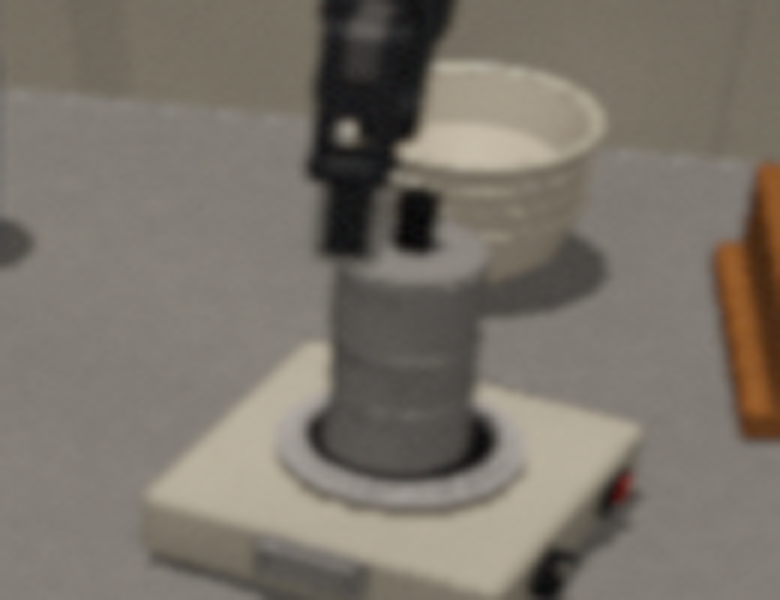

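View pics/side19.png

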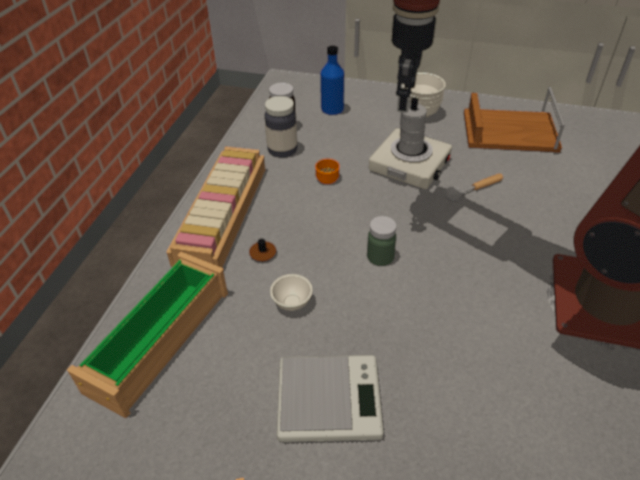

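View pics/top19.png

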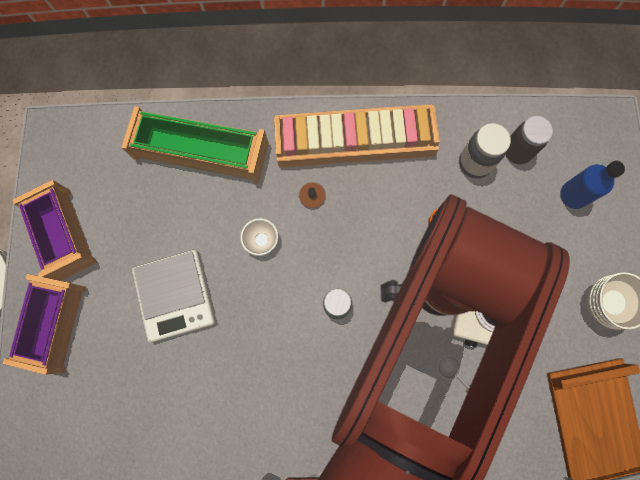

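The tower looks complete. I'll move the arm clear for one unobstructed check of the lid.

Call:
{"api": "drive_tool", "payload": {"slide": [[0.15,0,0],[0.3,0,0],[0.45,0,0],[0.6,0,0],[0.75,0,0],[0.9,0,0],[0.9,0,0],[0.9,0,0],[0.9,0,0]], "rotation": [[0,0,0],[0,0,0],[0,0,0],[0,0,0],[0,0,0],[0,0,0],[0,0,0],[0,0,0],[0,0,0]], "hand": [0,0,0,0,0,0,0,0,0]}}

```text
time_s: 28.78
tool_pos: [0.4515, 0.0768, 0.2921]
orientation: [[0.0, 1.0, -0.0], [1.0, -0.0, -0.001], [-0.001, -0.0, -1.0]]
ft_force: [-0.3, -0.3, -0.0]
grip_width: 1.001
```

```bash
python3 tower.py .163 s20.png; python3 - <<'E'
import cv2
from h import *
s=snap('top')
cv2.imwrite('pics/t20.png',cv2.resize(s['frame'][240:370,430:580,::-1],None,fx=4,fy=4,interpolation=2))
E
```

```text
side [ 0.44031991 -0.34260542] 0.018931091942477142 [ 0.45151377 -0.34451084] 145 z med 0.16325889500058888
 tilt slopes [ 0.02764034 -0.02442333  0.1634894 ]
top [ 0.45119164 -0.34781221] 0.023208455424914134 [ 0.45090131 -0.34736861] 689 z med 0.16256350144810605
 tilt slopes [ 0.00127899 -0.00185067  0.16257407]
[0.45158258 0.07607043 0.29212407]
```

View pics/s20.png

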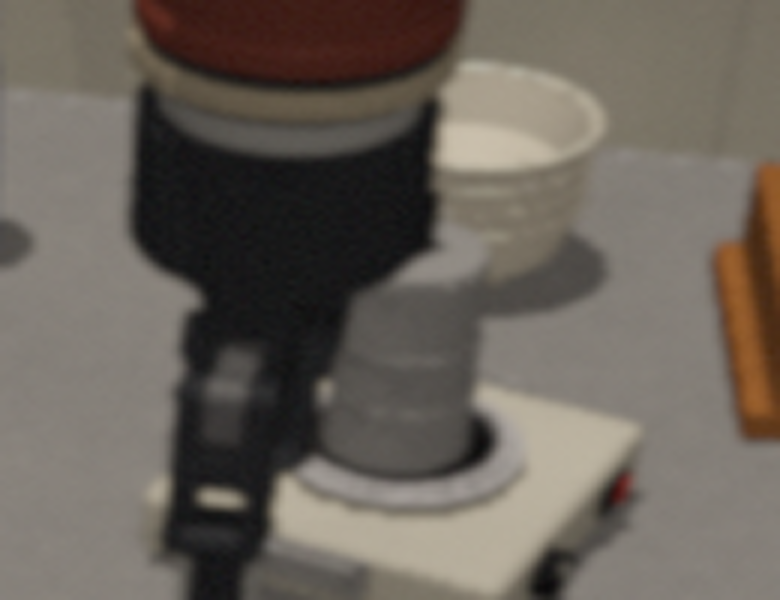

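View pics/t20.png

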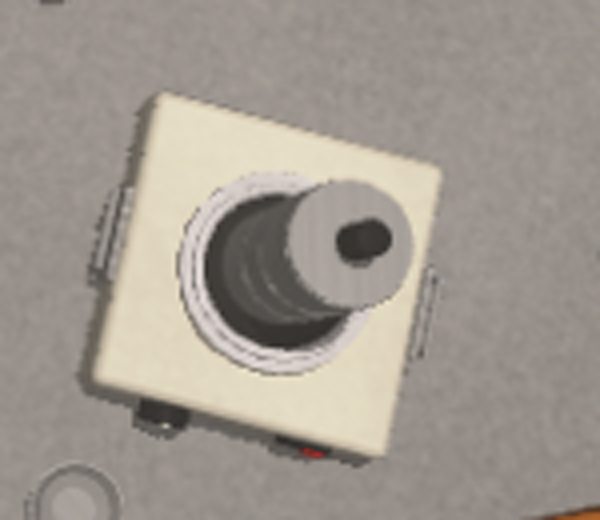

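The unobstructed top view shows the lid disc level (slope under 0.2%) with its top at 0.163. Handing in.

```bash
python3 -c "
from rig import manip
print(manip.close_job())"
```

```text
the job is handed in; nothing more can be done
None
```

The sieve set is built on the shaker in the order you asked: pan, fine sieve, coarse sieve, steel lid. The job was handed in at about 29 s with the gripper open and clear of the stack. No verdict was reported.

**Seating:** each part came down to its expected height. The fine rim measured 0.120 m, the coarse rim 0.160 m and the top of the lid disc 0.163 m. Placing forces stayed below 10 N.

**Centring:** the pan sits about 1 mm from the centre of the seat. The upper parts lean on the play in the rims, so the lid ended about 4–5 mm further out in x than the pan.

**Level:** the unobstructed top view puts the lid's slope under 0.2 %. The side view gave 2–3 %, but the gripper and knob hid part of the disc there, so I trusted the top view.

**Left alone:** the jar and bowl are still upright, and the brown lid and orange sieve were not touched.

**Disagreement:** the two cameras differed by 1–2.5 mm throughout. I averaged them for the pick-ups and checked each placement against the arm's own position.

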